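# Sort flanged hubs for measuring and lock the pallet with the spacer that fits

## Task

Sort the flanged hubs on the plate: put every hub whose flange has broken away at the sides, no longer round, into the reject bin and stand every sound hub upright on the floor of a bay of the measuring pallet, one to a bay. Once all are sorted, find the spacer block that just fills the gap between the pallet's cheek and the end stop (the thickest that will go in) and push it upright, right down to the plate, about midway along the gap, so that the pallet is locked. Stand the other two spacers upright in the wooden spacer tray, and do not disturb the other equipment.

Things in the scene. Friction and masses are not known exactly. Their poses are not given: they have to be found in the camera images.
- hub1: a sound hub: plain machined metal, flange 56 mm across and 10 mm thick at the foot, above it a round boss 30 mm in diameter up to 45 mm above the underside; about 0.13 kg. Origin: on the boss axis at the underside; z up. Starts upright on the plate between pallet and bin. May be absent. Its flange is fully round.
- hub2: a sound hub: plain machined metal, flange 56 mm across and 10 mm thick at the foot, above it a round boss 30 mm in diameter up to 45 mm above the underside; about 0.13 kg. Origin: on the boss axis at the underside; z up. Starts upright on the plate between pallet and bin. May be absent. Its flange is fully round.
- hub3: a sound hub: plain machined metal, flange 56 mm across and 10 mm thick at the foot, above it a round boss 30 mm in diameter up to 45 mm above the underside; about 0.13 kg. Origin: on the boss axis at the underside; z up. Starts upright on the plate between pallet and bin. May be absent. Its flange is fully round.
- hub4: a sound hub: plain machined metal, flange 56 mm across and 10 mm thick at the foot, above it a round boss 30 mm in diameter up to 45 mm above the underside; about 0.13 kg. Origin: on the boss axis at the underside; z up. Starts upright on the plate between pallet and bin. May be absent. Its flange is fully round.
- broken1: a broken hub: plain machined metal, flange 56 mm across and 10 mm thick at the foot, above it a round boss 30 mm in diameter up to 45 mm above the underside; about 0.13 kg. Origin: on the boss axis at the underside; z up. Starts upright on the plate between pallet and bin. May be absent. Its flange has broken off straight at its x = +15.5 and -15.5 mm, leaving an oblong 31 by 56 mm.
- broken2: a broken hub: plain machined metal, flange 56 mm across and 10 mm thick at the foot, above it a round boss 30 mm in diameter up to 45 mm above the underside; about 0.13 kg. Origin: on the boss axis at the underside; z up. Starts upright on the plate between pallet and bin. May be absent. Its flange has broken off straight at its x = +15.5 and -15.5 mm, leaving an oblong 31 by 56 mm.
- broken3: a broken hub: plain machined metal, flange 56 mm across and 10 mm thick at the foot, above it a round boss 30 mm in diameter up to 45 mm above the underside; about 0.13 kg. Origin: on the boss axis at the underside; z up. Starts upright on the plate between pallet and bin. May be absent. Its flange has broken off straight at its x = +15.5 and -15.5 mm, leaving an oblong 31 by 56 mm.
- fixture: the measuring pallet, fixed, at the left or right of the work area: a tray 228 mm (x) by 80 mm (y), three square bays in a row along x (points bay1 to bay3), and on its -y side, over |x| < 40 mm, a steel cheek 26 mm tall with an upright face at y = -62 mm (point cheek). Origin: centre of the underside, on the plate, whose top is 10 mm above the table; z up.
- bay1 (a point): centre of a pallet bay's floor, at x = -74, y = 0, z = 8 mm in the pallet's frame (same axes). The bay is 68 mm square inside, ringed by ribs 6 mm thick and 8 mm high above its floor.
- bay2 (a point): centre of a pallet bay's floor, at x = 0, y = 0, z = 8 mm in the pallet's frame (same axes). The bay is 68 mm square inside, ringed by ribs 6 mm thick and 8 mm high above its floor.
- bay3 (a point): centre of a pallet bay's floor, at x = 74, y = 0, z = 8 mm in the pallet's frame (same axes). The bay is 68 mm square inside, ringed by ribs 6 mm thick and 8 mm high above its floor.
- cheek (a point): middle of the foot of the cheek's face, at x = 0, y = -62, z = 0 mm in the pallet's frame (same axes); the face looks to -y, towards the end stop.
- stop: the fixed steel end stop facing the cheek, its axes parallel to the pallet's: 80 mm (x) by 20 mm (y) by 26 mm tall. Origin: centre of the underside, on the plate, at x = 0 and y = -96.2, -101.2 or -106.2 mm in the pallet's frame. So the open-topped gap between its +y face and the cheek is 24.2, 29.2 or 34.2 mm wide, 80 mm long, 26 mm deep; its floor is the plate.
- reject_bin: the grey reject bin, fixed on the plate on the side opposite the pallet: an open box 220 mm (its x) by 130 mm (its y) by 55 mm tall outside, walls and floor 5 mm. Origin: centre of the underside, on the plate.
- spacer_tray: the shallow wooden spacer tray, fixed on the plate beyond the hubs, empty at the start: an open box 78 mm (its x) by 160 mm (its y) by 12 mm tall outside, walls and floor 4 mm. Origin: centre of the underside, on the plate.
- spacer_a: one of three look-alike metal spacer blocks, 40 mm (x) long, 70 mm tall, 22, 27 or 32 mm thick (y), one of each; the names do not tell which, so feel or measure it. Over the lowest 7 mm each broad face bevels in by 3 mm. 0.13 to 0.3 kg. Origin: centre of the underside; z up. Starts upright on the plate, nearest the robot. The right one fits its gap with 2.2 mm to spare.
- spacer_b: one of three look-alike metal spacer blocks, 40 mm (x) long, 70 mm tall, 22, 27 or 32 mm thick (y), one of each; the names do not tell which, so feel or measure it. Over the lowest 7 mm each broad face bevels in by 3 mm. 0.13 to 0.3 kg. Origin: centre of the underside; z up. Starts upright on the plate, nearest the robot. The right one fits its gap with 2.2 mm to spare.
- spacer_c: one of three look-alike metal spacer blocks, 40 mm (x) long, 70 mm tall, 22, 27 or 32 mm thick (y), one of each; the names do not tell which, so feel or measure it. Over the lowest 7 mm each broad face bevels in by 3 mm. 0.13 to 0.3 kg. Origin: centre of the underside; z up. Starts upright on the plate, nearest the robot. The right one fits its gap with 2.2 mm to spare.
- pin1: a steel standoff screwed into the plate among the hubs, 16 mm in diameter, 24 mm tall; fixed. Origin: centre of its underside.
- pin2: a steel standoff screwed into the plate among the hubs, 16 mm in diameter, 24 mm tall; fixed. Origin: centre of its underside.
- vee_block: a steel vee block, 50 by 90 by 60 mm tall, standing loose at the far edge of the plate, not part of the job. Origin: centre of its underside.
- ref_ball: a reference ball on a steel stem, 32 mm across, 101 mm tall, standing loose at the far edge of the plate, not part of the job. Origin: centre of its underside.
- angle_block: a steel setting block with holes, 50 by 75 by 25 mm tall, standing loose at the far edge of the plate, not part of the job. Origin: centre of its underside.
- ring_gauge: a dark ring gauge, 64 mm across, 18 mm tall, standing loose at the far edge of the plate, not part of the job. Origin: centre of its underside.
Not all that is in view belongs to the job. Leave any purple or yellow look-alike of the spacer_b alone. What is shaped like the broken1 but purple or red is not meant.

How it is judged:
By the outcome, as a careful person would: the job done as asked, in the order asked, and still so for the second after the job is handed in, with the robot touching nothing.
Of hub1, hub2, hub3, hub4 only 2 to 3 are there at a start; the rules pass over those that are not, and their reading is None.
Of broken1, broken2, broken3 only 2 to 3 are there at a start; the rules pass over those that are not, and their reading is None.
At some moment in a run one of hub1, hub2, hub3, hub4, broken1, broken2, broken3 may be knocked a few centimetres aside while the robot is not near it.
It also fails if it takes over 210 s, if anything falls off the work surface, if the arm or the gripper's body presses on something with over 40 N, if the wrist force passes 120 N, or if a joint passes its speed limit or range.

## Robot

A 6-joint arm with a two-finger parallel gripper is mounted at the origin on the work surface. World frame = base frame: x ahead of the robot, y to its left, z up, the work surface at z = 0. Lengths are in m, angles in rad, forces in N, time in s.
With the tool pointing down it reaches from about 0.375 to 0.9 m from the base axis. Payload 3.1 kg.
Tool frame: the origin (TCP) lies on the centre line of the jaws, within the pads' length; the fingertips stand 17 mm ahead of it and the grasp point (between the pads) lies 2 mm behind it; y points along the fingers, z is the direction in which the jaws open and shut, and the axes are right-handed (so a half turn about y gives the same grasp; the last joint's range is limited). The gripper opens to 85 mm and grips with 20 to 120 N. Pads are 22 mm wide; open, the fingers measure 114 mm over their backs; the gripper's body (76 mm by 85 mm) begins 54 mm behind the grasp point. The pads swing forward as they close: fully open they stand 13 mm farther back than shut.
Start: joints at [-1.446, 0.527, 1.433, -0, 1.181, -0.178], TCP at [0.187, -0.596, 0.248] pointing down, gripper open.
Joint ranges: [-3.08, 3.08], [-0.75, 2.2], [0.22, 2.44], [-1.43, 4.57], [0, 2.65], [-2.85, 2.85]. Speed limits (rad/s): [2.79, 2.79, 3.14, 3.14, 3.14, 3.14].

## Interface

Orientations are given as a unit quaternion [x, y, z, w].
In Python, from station import manip gives the robot as it stands.
- The arm moves only by the shell command python3 -m handwheel 'ROWS' [FORCE]. ROWS is JSON, one flat list of numbers, 7 for each row, row after row: the shift along the tool's x, y, z in cm, then the turn, a rotation vector about the tool's x, y, z in rad, then the finger opening in cm, from 0 to 8.54. A call has 1 to 10 rows; each row is the pose to reach, as a shift and turn from the pose commanded when the call began, along the tool's axes at that moment; what a row does not reach only later rows make up. A row lasts 1/12 s, in which the tool goes at most 41.7 mm and 7.16 degrees, less where a joint would pass 70% of its speed; a pose out of reach is approached as far as the arm can. A call with a gripper value outside its range is refused whole. The fingers move at their own pace and stop on an object; FORCE is the grip in N (left out, the last holds). Time passes only in rows, so rows that repeat a pose let the fingers close. It gives the time, the measured TCP pose, the force and the opening at its end, in the units of the state.
- manip.sense(): the state, without advancing time (a new reading comes with each control period).
- manip.snapshot(name): name is "scene" or "top" or "wrist"; returns a dict with "frame" (384x512x3 uint8, red, green, blue), "depth" (384x512 float32, m along the optical axis (not along the pixel's ray), 0 where there is no reading), "camera_matrix" (3x3 intrinsics, pixels), "rvec" (rotation vector, rad) and "tvec" (3), from world to camera coordinates, as OpenCV has them. Camera axes: x right, y down, z forward; pixel columns grow to the right and rows downward; lengths in m; the calibration is good to about 2 mm. A picture is of the moment at which its call begins.
- manip.sign_off(): hands the job in, once; it reports no verdict.
The state is a dict: "t": time; "q": joint angles; "qd": joint speeds; "tau": joint torques, N m; "tcp_pos": TCP position; "tool_rot": TCP orientation; "force": force on the tool from outside, world axes, zero at the start; "ft_torque": the same for the moment, N m; "finger_gap": opening from 0.0 (shut) to 1.0 (fully open).
Only numpy, scipy, OpenCV 4.12 (cv2) and the standard library are available. Lean on these libraries where they do the work, as an engineer would, in place of code of your own. Each camera call takes 0.05 s, during which the arm holds its last target.

## Working session

There is one attempt and no reset: what is moved stays moved. The work goes in short steps, Python scripts to look and compute and a shell command to move; the robot and the scene stay as the last step left them, time stands still between calls to the robot, and variables do not carry over. Pictures are saved under pics/ and viewed, and the job is handed in when it is done.

```bash
ls; mkdir -p pics; cat > h.py <<'E'
import numpy as np, cv2
from station import manip
def snap(n):
    s=manip.snapshot(n); return s
def save(s,f): cv2.imwrite('pics/'+f,cv2.cvtColor(s['frame'],cv2.COLOR_RGB2BGR))
def cloud(s):
    K=s['camera_matrix'];d=s['depth'];R,_=cv2.Rodrigues(np.array(s['rvec'],float));t=np.array(s['tvec']).ravel()
    v,u=np.mgrid[:d.shape[0],:d.shape[1]]
    P=np.stack([(u-K[0,2])/K[0,0]*d,(v-K[1,2])/K[1,1]*d,d],-1)
    W=(P-t)@R
    W[d==0]=np.nan
    return W
E
python3 - <<'E'
from h import *
print(manip.sense())
for n in ['scene','top','wrist']:
    s=snap(n);save(s,n+'0.png');print(n,s['camera_matrix'],s['rvec'],s['tvec'])
    np.savez('/tmp/'+n+'0.npz',**s)
E
```

```text
pics
{'t': 0.0, 'q': array([-1.44554619e+00,  5.28462588e-01,  1.43392882e+00, -2.52835397e-05,
        1.18139254e+00, -1.78511241e-01]), 'qd': array([-5.96315137e-04,  9.63029600e-04,  2.65064983e-03,  8.64908227e-04,
       -8.19825625e-04, -7.84599162e-05]), 'tau': array([-8.56831430e-04, -4.42359710e+01, -1.78027171e+01, -2.65336239e-04,
        8.29035096e-03,  1.46625251e-06]), 'tcp_pos': array([ 0.18687181, -0.59568322,  0.24732734]), 'tool_rot': array([-0.10697438,  0.69974052, -0.69819115,  0.10699911]), 'force': array([ 0.41734787, -0.27739347,  0.65752716]), 'ft_torque': array([ 0.02459718, -0.01242334,  0.02724956]), 'finger_gap': 1.0034288442453971}
scene [[360.67448543   0.         257.98652771]
 [  0.         360.67448543 191.83732131]
 [  0.           0.           1.        ]] [ 1.33612358  2.3114478  -0.86279165] [ 0.29509155 -0.25970693  1.23299987]
top [[409.06855238   0.         257.20516253]
 [  0.         409.06855238 181.68270399]
 [  0.           0.           1.        ]] [ 2.14797798 -2.12698326  0.19335235] [-0.06837763  0.46225083  1.07819045]
wrist [[289.11535369   0.         259.3573942 ]
 [  0.         289.11535369 190.81074888]
 [  0.           0.           1.        ]] [-2.3310297   1.71367657  0.25636405] [-0.62406728 -0.03627824  0.38006397]
```

View pics/scene0.png

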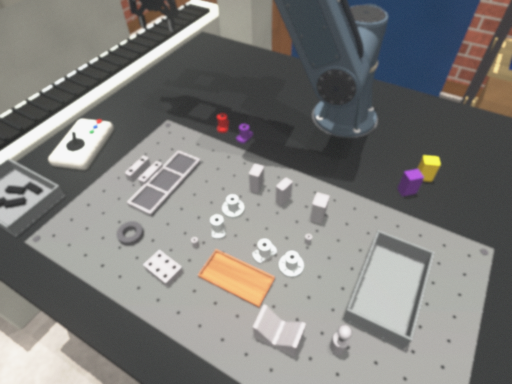

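View pics/top0.png

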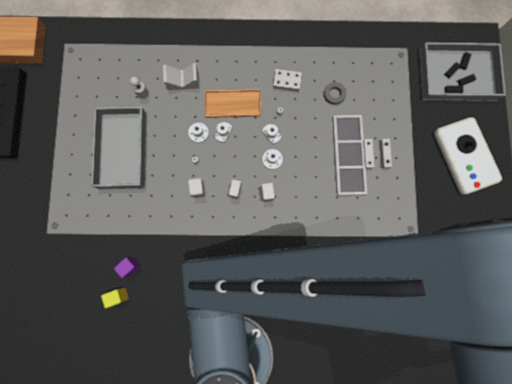

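View pics/wrist0.png

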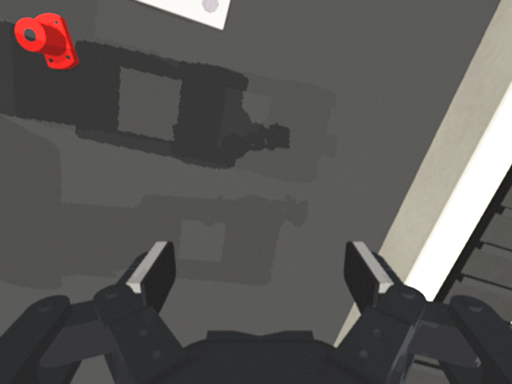

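The top view shows hub candidates at (198,131), (222,130), (272,131) and (273,158). The bin is on the left, the pallet on the right, and the spacers at (195,187), (235,188) and (267,191). The scene view also shows red and purple look-alikes off the plate at (222,122) and (245,132), plus purple and yellow blocks.

```bash
python3 - <<'E'
from h import *
s=np.load('/tmp/top0.npz');f=s['frame']
c=cv2.resize(f[80:210,80:400],None,fx=2.5,fy=2.5,interpolation=cv2.INTER_CUBIC)
cv2.imwrite('pics/topcrop.png',c[:,:,::-1])
c=cv2.resize(f[80:210,170:300],None,fx=4.5,fy=4.5,interpolation=cv2.INTER_CUBIC)
cv2.imwrite('pics/topcrop2.png',c[:,:,::-1])
W=cloud(s)
for n,(u,v) in dict(h198=(198,131),h222=(222,130),h272=(272,131),h273=(273,158),pin1=(280,110),pin2=(195,159),sa=(195,187),sb=(235,188),sc=(267,191),plate=(240,220),bay=(350,155),binfl=(120,150)).items():
    print(n,W[v,u].round(4))
E
```

```text
h198 [0.6002 0.1005 0.0539]
h222 [0.6033 0.0344 0.0559]
h272 [ 0.603  -0.1033  0.0528]
h273 [ 0.526  -0.1061  0.0557]
pin1 [ 0.6714 -0.1268  0.0321]
pin2 [0.5253 0.1086 0.0358]
sa [0.4405 0.0999 0.0776]
sb [ 0.439  -0.0052  0.0771]
sc [ 0.4314 -0.0893  0.0802]
plate [ 0.36   -0.0176  0.0123]
bay [ 0.5458 -0.3254  0.0186]
binfl [0.5534 0.3234 0.0161]
```

View pics/topcrop.png

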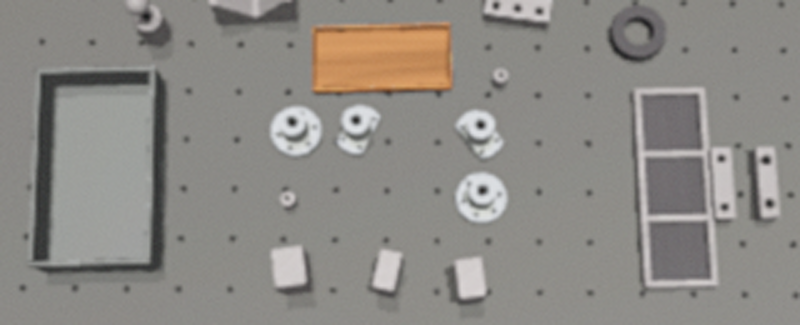

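View pics/topcrop2.png

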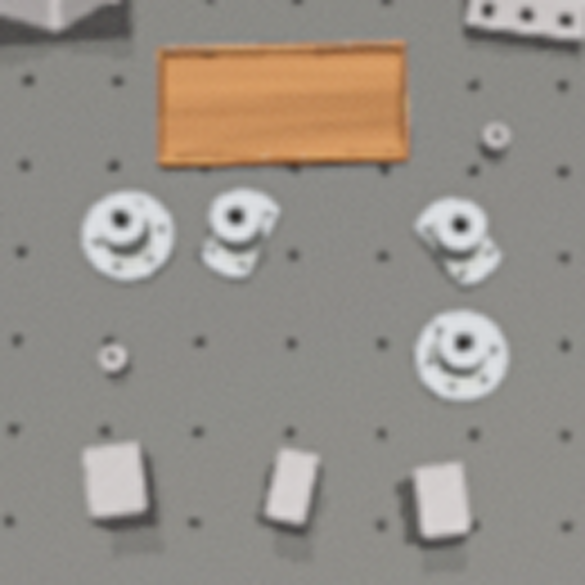

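```bash
cat >> h.py <<'E'
from scipy.spatial.transform import Rotation as Ro
def down(yaw):
    """tool y = -Z world; tool z (jaw dir) at world angle yaw (mod pi, nearest chosen by caller)"""
    z=np.array([np.cos(yaw),np.sin(yaw),0]);y=np.array([0,0,-1.]);x=np.cross(y,z)
    return Ro.from_matrix(np.stack([x,y,z],1))
def plan(pos,yawdeg,st=None,flip=None):
    st=st or manip.sense()
    R=Ro.from_quat(st['tool_rot']);p=np.array(st['tcp_pos'])
    best=None
    for k in ([0,180] if flip is None else [flip]):
        T=down(np.radians(yawdeg+k)); rv=(R.inv()*T).as_rotvec()
        if best is None or np.linalg.norm(rv)<np.linalg.norm(best): best=rv
    sh=R.inv().apply(np.array(pos)-p)*100
    print('shift cm',sh.round(2),'rot',best.round(3),'deg',np.degrees(np.linalg.norm(best)).round(1))
def st():
    s=manip.sense();R=Ro.from_quat(s['tool_rot']).as_matrix()
    print('t',round(s['t'],2),'tcp',s['tcp_pos'].round(4),'jawyaw',np.degrees(np.arctan2(R[1,2],R[0,2])).round(2),'tooly',R[:,1].round(3),'F',np.round(s['force'],1),'gap',round(s['finger_gap'],4),'q6',s['q'].round(2))
E
python3 - <<'E'
from h import *
st()
R=Ro.from_quat(manip.sense()['tool_rot']).as_matrix();print(R.round(3))
s=np.load('/tmp/wrist0.npz')
Rc,_=cv2.Rodrigues(s['rvec']);print('cam pos',(-Rc.T@s['tvec'].ravel()).round(3),'fwd',Rc[2].round(3))
plan([.45,-.33,.36],0); plan([.45,-.33,.36],90)
E
```

```text
t 0.15 tcp [ 0.1869 -0.5958  0.2475] jawyaw -72.59 tooly [-0.     0.002 -1.   ] F [ 0.9 -1.1  0.1] gap 0.9979 q6 [-1.45  0.53  1.43  0.    1.18 -0.18]
[[-0.954 -0.     0.299]
 [-0.299  0.002 -0.954]
 [-0.    -1.    -0.002]]
cam pos [ 0.259 -0.573  0.373] fwd [-0.278 -0.086 -0.957]
shift cm [-33.06 -11.21 -17.52] rot [ 1.000e-03 -1.267e+00 -1.000e-03] deg 72.6
shift cm [-33.06 -11.21 -17.52] rot [ 0.002  0.304 -0.   ] deg 17.4
```

```bash
python3 -m handwheel '[-33,-10,-17.5,0,0.304,0,8, -33,-10,-17.5,0,0.304,0,8, -33,-10,-17.5,0,0.304,0,8, -33,-10,-17.5,0,0.304,0,8, -33,-10,-17.5,0,0.304,0,8, -33,-10,-17.5,0,0.304,0,8, -33,-10,-17.5,0,0.304,0,8, -33,-10,-17.5,0,0.304,0,8, -33,-10,-17.5,0,0.304,0,8, -33,-10,-17.5,0,0.304,0,8]' 60
python3 - <<'E'
from h import *
st();plan([.5,-.34,.36],-90)
E
```

```text
t: 0.98
tcp_pos: [0.453, -0.3267, 0.35]
tool_rot: [-0.0, 0.707, -0.707, 0.003]
force: [0.2, -0.6, 0.3]
finger_gap: 0.935
t 0.98 tcp [ 0.453  -0.3267  0.35  ] jawyaw -89.73 tooly [ 0.004  0.    -1.   ] F [ 0.2 -0.6  0.3] gap 0.9347 q6 [-0.83  0.33  1.47  0.    1.34  0.74]
shift cm [-4.69 -0.98  1.35] rot [ 0.     0.005 -0.004] deg 0.3
```

```bash
python3 - <<'E'
from h import *
s=snap('wrist');save(s,'w1.png');np.savez('/tmp/w1.npz',**s)
s=snap('top');save(s,'t1.png');np.savez('/tmp/t1.npz',**s)
E
```

```text
(no output)
```

View pics/w1.png

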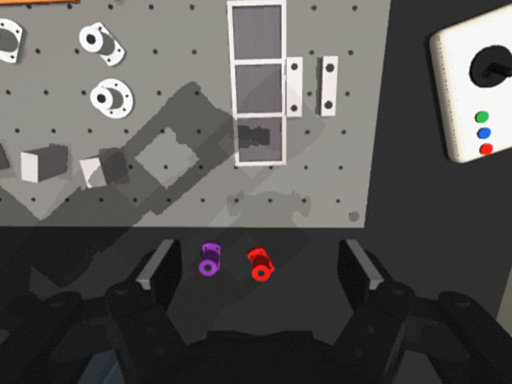

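```bash
python3 - <<'E'
from h import *
for n in ['w1','t1']:
    s=np.load(f'/tmp/{n}.npz');W=cloud(s)
    x,y,z=W[...,0],W[...,1],W[...,2]
    pl=(abs(x-.42)<.06)&(abs(y+.2)<.06); print(n,'plate z',np.nanmedian(z[pl]),np.nanstd(z[pl]))
    pz=np.nanmedian(z[pl])-.010
    for nm,lo,hi,reg in [('ribs',.022,.031,(y<-.26)&(y>-.385)),('cheek',.033,.04,(y<-.37)&(y>-.405)),('stop',.033,.04,(y<-.405)&(y>-.46)),('cs',.033,.04,(y<-.34)&(y>-.46))]:
        m=(z-pz>lo)&(z-pz<hi)&reg&(x>.4)&(x<.7)
        P=np.stack([x[m],y[m]],1).astype(np.float32)
        if len(P)<10: print(nm,len(P));continue
        r=cv2.minAreaRect(P);print(nm,len(P),np.round(r[0],4),np.round(r[1],4),round(r[2],2),'med z',np.median(z[m]).round(4), 'y pct',np.percentile(P[:,1],[1,25,50,75,99]).round(4),'x',np.percentile(P[:,0],[1,99]).round(3))
s=np.load('/tmp/w1.npz')
c=cv2.resize(s['frame'][0:190,220:350],None,fx=3.1,fy=3.1,interpolation=cv2.INTER_CUBIC);cv2.imwrite('pics/w1c.png',c[:,:,::-1])
E
```

```text
w1 plate z 0.010267472729203118 0.14461898778166038
ribs 2276 [ 0.5496 -0.325 ] [0.2285 0.0802] 1.7 med z 0.0263 y pct [-0.3661 -0.3591 -0.3227 -0.29   -0.283 ] x [0.437 0.663]
cheek 686 [ 0.5516 -0.3788] [0.0787 0.0176] 0.06 med z 0.0365 y pct [-0.3873 -0.3827 -0.3784 -0.3743 -0.3702] x [0.512 0.591]
stop 853 [ 0.5526 -0.4259] [0.0799 0.0206] 1.89 med z 0.0365 y pct [-0.4361 -0.4308 -0.4256 -0.4204 -0.4154] x [0.514 0.592]
cs 1745 [ 0.5518 -0.4004] [0.08   0.0716] 1.69 med z 0.0365 y pct [-0.4358 -0.4253 -0.3864 -0.3757 -0.3652] x [0.512 0.591]
t1 plate z 0.6897440927524355 0.3137902575306983
ribs 0
cheek 0
stop 0
cs 0
```

View pics/w1c.png

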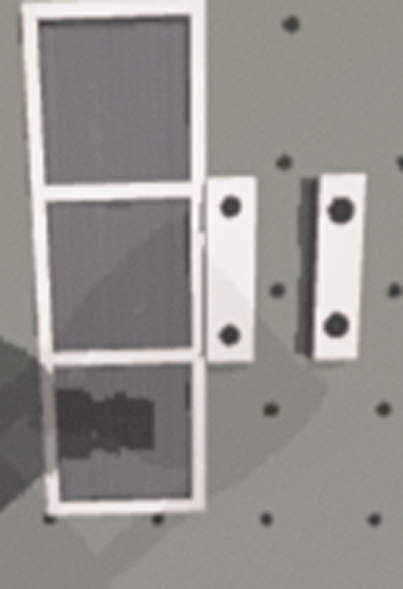

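```bash
python3 -m handwheel '[-1.7,-1,-33,0,0,0,8, -1.7,-1,-33,0,0,0,8, -1.7,-1,-33,0,0,0,8, -1.7,-1,-33,0,0,0,8, -1.7,-1,-33,0,0,0,8, -1.7,-1,-33,0,0,0,8, -1.7,-1,-33,0,0,0,8, -1.7,-1,-33,0,0,0,8, -1.7,-1,-33,0,0,0,8, -1.7,-1,-33,0,0,0,8]' 60
python3 - <<'E'
from h import *
st()
s=snap('wrist');save(s,'w2.png');np.savez('/tmp/w2.npz',**s)
W=cloud(s)
x,y,z=W[...,0],W[...,1],W[...,2]
m=(z>.05)&(z<.062)&(x>.48)&(x<.7)&(abs(y)<.2)
n,l,stt,c=cv2.connectedComponentsWithStats(m.astype(np.uint8))
for i in range(1,n):
    if stt[i,4]>20:
        k=l==i; P=np.stack([x[k],y[k]],1).astype(np.float32);(cc,r)=cv2.minEnclosingCircle(P);print('boss px',c[i].round(),np.round(cc,4),round(r,4),'z',np.median(z[k]).round(4))
m=(z>.017)&(z<.023)&(x>.48)&(x<.7)&(abs(y)<.2)
n,l,stt,c=cv2.connectedComponentsWithStats(m.astype(np.uint8))
for i in range(1,n):
    if stt[i,4]>40:
        k=l==i; P=np.stack([x[k],y[k]],1).astype(np.float32);r=cv2.minAreaRect(P);print('flange px',c[i].round(),np.round(r[0],4),np.round(r[1],4),round(r[2],1))
m=(z>.076)&(z<.086)&(x>.36)&(x<.5)&(abs(y)<.2)
n,l,stt,c=cv2.connectedComponentsWithStats(m.astype(np.uint8))
for i in range(1,n):
    if stt[i,4]>40:
        k=l==i; P=np.stack([x[k],y[k]],1).astype(np.float32);r=cv2.minAreaRect(P);print('spacer px',c[i].round(),np.round(r[0],4),np.round(r[1],4),round(r[2],1))
m=(z>.019)&(z<.028)&(x>.64)&(x<.8)&(abs(y)<.12)
n,l,stt,c=cv2.connectedComponentsWithStats(m.astype(np.uint8))
for i in range(1,n):
    if stt[i,4]>100:
        k=l==i; P=np.stack([x[k],y[k]],1).astype(np.float32);r=cv2.minAreaRect(P);print('tray px',c[i].round(),np.round(r[0],4),np.round(r[1],4),round(r[2],1))
E
```

```text
t: 1.92
tcp_pos: [0.466, -0.0002, 0.3578]
tool_rot: [0.001, -0.707, 0.707, -0.001]
force: [0.4, -0.0, -0.3]
finger_gap: 0.938
t 1.92 tcp [ 4.660e-01 -2.000e-04  3.578e-01] jawyaw -89.84 tooly [-0.001 -0.001 -1.   ] F [ 0.4 -0.  -0.3] gap 0.9376 q6 [-0.24  0.18  1.66 -0.    1.3   1.33]
boss px [235.  47.] [0.6128 0.0331] 0.0153 z 0.0553
boss px [183.  49.] [0.6103 0.1035] 0.0153 z 0.0554
boss px [336.  50.] [ 0.6085 -0.1046] 0.0153 z 0.0556
boss px [334. 107.] [ 0.5346 -0.1067] 0.0152 z 0.0553
flange px [253.  12.] [0.6688 0.0065] [0.0201 0.1595] 1.1
flange px [244.  38.] [0.6285 0.0221] [0.036  0.0182] 38.7
flange px [191.  54.] [0.6103 0.1034] [0.0545 0.0549] 89.0
flange px [329.  55.] [ 0.6089 -0.1045] [0.0551 0.0315] 38.7
flange px [232.  64.] [0.5972 0.0386] [0.0358 0.0228] 82.4
flange px [326. 106.] [ 0.5349 -0.1069] [0.0551 0.0544] 3.0
spacer px [191. 172.] [0.4449 0.0982] [0.0401 0.0325] 8.4
spacer px [263. 174.] [ 0.4423 -0.0051] [0.0219 0.0402] 77.9
spacer px [323. 179.] [ 0.4347 -0.0928] [0.0404 0.0273] 8.1
tray px [254.  11.] [0.6674 0.007 ] [0.1602 0.0206] 89.9
```

View pics/w2.png

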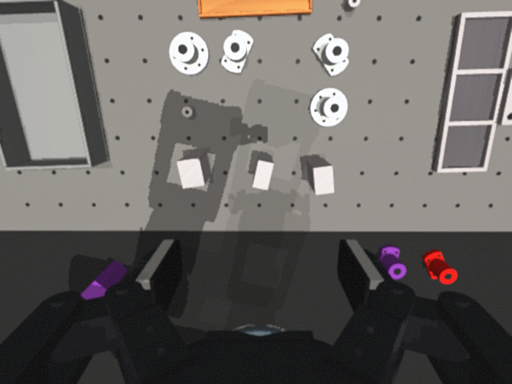

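```bash
python3 - <<'E'
from h import *
s=np.load('/tmp/w2.npz')
c=cv2.resize(s['frame'][25:130,160:360],None,fx=4,fy=4,interpolation=cv2.INTER_CUBIC);cv2.imwrite('pics/w2c.png',c[:,:,::-1])
s=np.load('/tmp/top0.npz');W=cloud(s);x,y,z=W[...,0],W[...,1],W[...,2]
m=(z>.057)&(z<.075)&(x>.4)&(x<.7)&(y>.22)&(y<.42)
P=np.stack([x[m],y[m]],1).astype(np.float32);print('bin',cv2.minAreaRect(P),np.median(z[m]))
E
python3 -m handwheel '[-6.9,20,10.7,0,0,0,6, -6.9,20,10.7,0,0,0,6, -6.9,20,10.7,0,0,0,6, -6.9,20,10.7,0,0,0,6, -6.9,20,10.7,0,0,0,6, -6.9,23.8,10.7,0,0,0,6, -6.9,23.8,10.7,0,0,0,6, -6.9,23.8,10.7,0,0,0,6, -6.9,23.8,10.7,0,0,0,6]' 60
python3 - <<'E'
from h import *
st();plan([.5346,-.1067,.046],-90)
E
```

```text
bin ((0.5550318360328674, 0.31753233075141907), (0.2211495339870453, 0.13225692510604858), 2.0876331329345703) 0.06372398144366942
t: 2.72
tcp_pos: [0.5343, -0.1099, 0.1188]
tool_rot: [0.0, 0.708, -0.707, -0.003]
force: [0.5, 0.3, 0.7]
finger_gap: 0.701
t 2.72 tcp [ 0.5343 -0.1099  0.1188] jawyaw -90.22 tooly [-0.004  0.001 -1.   ] F [0.5 0.3 0.7] gap 0.7011 q6 [-0.41  0.61  1.74 -0.    0.79  1.17]
shift cm [-0.05  7.28 -0.31] rot [ 0.001 -0.004  0.004] deg 0.3
```

View pics/w2c.png

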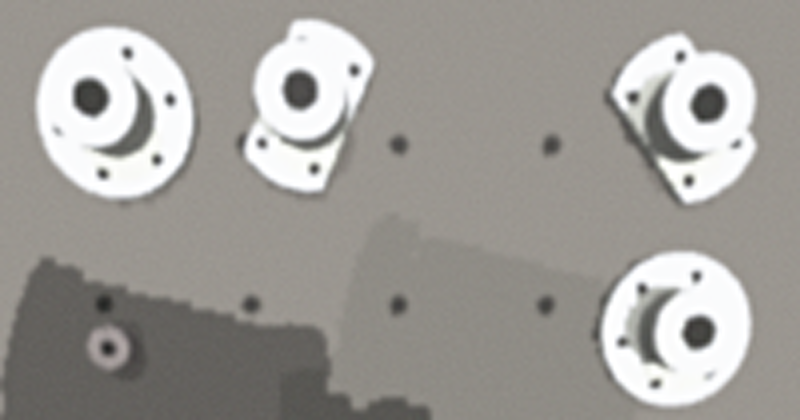

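The crop confirms the choice: the hubs at far left and lower right have round flanges, and the two at upper middle and upper right are cut. I'll take the sound hub at lower right first.

```bash
python3 -m handwheel '[0,4,-0.2,0,0,0,6, 0,7.3,-0.2,0,0,0,6, 0,7.3,-0.2,0,0,0,6, 0,7.3,-0.2,0,0,0,6, 0,7.3,-0.2,0,0,0,6]' 50
python3 - <<'E'
from h import *
st()
E
```

```text
t: 3.13
tcp_pos: [0.537, -0.1065, 0.0498]
tool_rot: [-0.001, -0.707, 0.708, -0.001]
force: [0.4, -0.1, 0.2]
finger_gap: 0.705
t 3.13 tcp [ 0.537  -0.1065  0.0498] jawyaw -90.02 tooly [ 0.004 -0.002 -1.   ] F [ 0.4 -0.1  0.2] gap 0.705 q6 [-0.4   0.73  1.77 -0.    0.64  1.17]
```

```bash
python3 -m handwheel '[0,0.3,0,0,0,0,2, 0,0.3,0,0,0,0,2, 0,0.3,0,0,0,0,2, 0,0.3,0,0,0,0,2, 0,0.3,0,0,0,0,2]' 50
python3 - <<'E'
from h import *
st()
E
```

```text
t: 3.55
tcp_pos: [0.5368, -0.1061, 0.0466]
tool_rot: [-0.001, -0.707, 0.708, -0.001]
force: [-1.2, 0.4, 7.1]
finger_gap: 0.335
t 3.55 tcp [ 0.5368 -0.1061  0.0466] jawyaw -89.99 tooly [ 0.004 -0.002 -1.   ] F [-1.2  0.4  7.1] gap 0.3355 q6 [-0.4   0.74  1.77 -0.    0.63  1.17]
```

```bash
python3 -m handwheel '[0,0,0,0,0,0,2, 0,-2,0,0,0,0,2, 0,-5,0,0,0,0,2, 0,-8,0,0,0,0,2, 0,-8,0,0,0,0,2, 0,-8,0,0,0,0,2]' 50
python3 - <<'E'
from h import *
st();plan([.4756,-.3272,.12],-88.3)
s=snap('wrist');save(s,'w3.png')
E
```

```text
t: 4.05
tcp_pos: [0.5369, -0.1061, 0.1269]
tool_rot: [-0.002, -0.706, 0.708, -0.002]
force: [-0.8, -0.1, -1.1]
finger_gap: 0.327
t 4.05 tcp [ 0.5369 -0.1061  0.1269] jawyaw -89.99 tooly [ 0.005 -0.002 -1.   ] F [-0.8 -0.1 -1.1] gap 0.3272 q6 [-0.4   0.6   1.74 -0.    0.8   1.17]
shift cm [ 6.14  0.7  22.11] rot [-0.002 -0.03  -0.005] deg 1.7
```

View pics/w3.png

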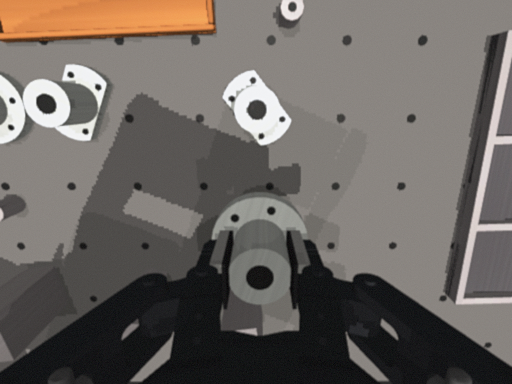

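```bash
python3 -m handwheel '[5.9,0.5,22.1,0,-0.03,0,2, 5.9,0.5,22.1,0,-0.03,0,2, 5.9,0.5,22.1,0,-0.03,0,2, 5.9,0.5,22.1,0,-0.03,0,2, 5.9,0.5,22.1,0,-0.03,0,2, 5.9,0.5,22.1,0,-0.03,0,2, 5.9,0.5,22.1,0,-0.03,0,2, 5.9,0.5,22.1,0,-0.03,0,2]' 50
python3 - <<'E'
from h import *
st();plan([.4776,-.3272,.0555],-88.3)
E
```

```text
t: 4.77
tcp_pos: [0.4751, -0.3271, 0.1177]
tool_rot: [-0.01, 0.708, -0.706, 0.009]
force: [-0.4, 1.3, -2.3]
finger_gap: 0.332
t 4.77 tcp [ 0.4751 -0.3271  0.1177] jawyaw -88.47 tooly [-0.002  0.003 -1.   ] F [-0.4  1.3 -2.3] gap 0.3322 q6 [-0.8   0.64  1.66  0.    0.84  0.75]
shift cm [-0.26  6.22  0.03] rot [ 0.003 -0.003  0.002] deg 0.3
```

```bash
python3 -m handwheel '[-0.2,3,0,0,0,0,2, -0.2,5,0,0,0,0,2, -0.2,6.1,0,0,0,0,2, -0.2,6.1,0,0,0,0,2, -0.2,6.1,0,0,0,0,2]' 50
python3 - <<'E'
from h import *
st()
E
```

```text
t: 5.18
tcp_pos: [0.4783, -0.3249, 0.0575]
tool_rot: [-0.012, 0.708, -0.706, 0.01]
force: [-1.1, -0.1, 0.1]
finger_gap: 0.332
t 5.18 tcp [ 0.4783 -0.3249  0.0575] jawyaw -88.21 tooly [-0.002  0.002 -1.   ] F [-1.1 -0.1  0.1] gap 0.3324 q6 [-0.79  0.74  1.68  0.    0.72  0.75]
```

```bash
python3 -m handwheel '[0,0.2,0.15,0,0,0,2, 0,0.25,0.15,0,0,0,2, 0,0.25,0.15,0,0,0,6, 0,0.25,0.15,0,0,0,6, 0,0.25,0.15,0,0,0,6, 0,0.25,0.15,0,0,0,6, 0,-4,0.15,0,0,0,6, 0,-8,0.15,0,0,0,6, 0,-8,0.15,0,0,0,6]' 50
python3 - <<'E'
from h import *
st();plan([.6103,.1035,.12],-90);plan([.6103,.1035,.12],0)
s=snap('wrist');save(s,'w4.png')
E
```

```text
t: 5.93
tcp_pos: [0.482, -0.3314, 0.1446]
tool_rot: [0.007, -0.704, 0.71, -0.014]
force: [0.5, 0.1, 0.7]
finger_gap: 0.706
t 5.93 tcp [ 0.482  -0.3314  0.1446] jawyaw -88.29 tooly [ 0.009 -0.009 -1.   ] F [0.5 0.1 0.7] gap 0.7056 q6 [-0.79  0.61  1.64  0.    0.89  0.75]
shift cm [-14.11   2.18 -43.11] rot [-0.009  0.03  -0.009] deg 1.9
shift cm [-14.11   2.18 -43.11] rot [-0.014 -1.541  0.   ] deg 88.3
```

View pics/w4.png

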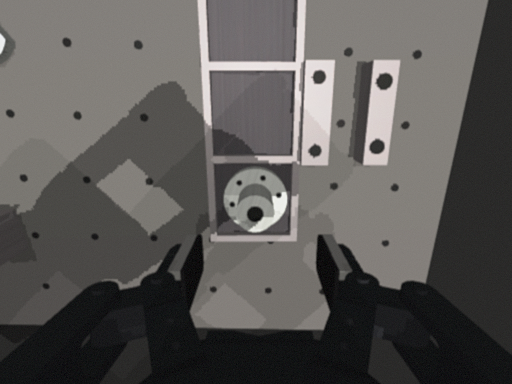

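```bash
python3 -m handwheel '[-14,0,-43,0,0.03,0,5, -14,0,-43,0,0.03,0,5, -14,0,-43,0,0.03,0,5, -14,0,-43,0,0.03,0,5, -14,0,-43,0,0.03,0,5, -14,0,-43,0,0.03,0,5, -14,0,-43,0,0.03,0,5, -14,0,-43,0,0.03,0,5, -14,0,-43,0,0.03,0,5, -14,0,-43,0,0.03,0,5]' 50
python3 - <<'E'
from h import *
st();plan([.6103,.1035,.12],-90)
s=snap('wrist');save(s,'w5.png');plan([.6103,.1035,.12],-90)
E
```

```text
t: 6.82
tcp_pos: [0.5952, 0.0739, 0.1376]
tool_rot: [-0.0, 0.707, -0.707, -0.001]
force: [0.0, -0.5, 0.4]
finger_gap: 0.585
t 6.82 tcp [0.5952 0.0739 0.1376] jawyaw -90.01 tooly [-0.002  0.    -1.   ] F [ 0.  -0.5  0.4] gap 0.5852 q6 [-0.06  0.64  1.59 -0.    0.91  1.51]
shift cm [-1.51  1.75 -2.96] rot [ 0.    -0.     0.002] deg 0.1
shift cm [-1.3   1.81 -2.2 ] rot [ 0.005  0.004 -0.003] deg 0.4
```

View pics/w5.png

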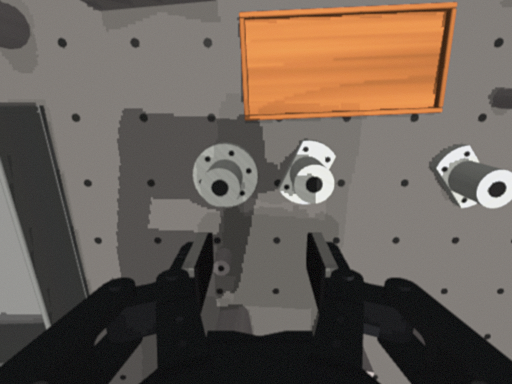

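```bash
python3 -m handwheel '[-1.4,1.5,-2.3,0,0,0,5, -1.4,1.5,-2.3,0,0,0,5, -1.4,1.5,-2.3,0,0,0,5, -1.4,1.5,-2.3,0,0,0,5]' 50
python3 - <<'E'
from h import *
st();plan([.6103,.1035,.046],-90)
E
```

```text
t: 7.2
tcp_pos: [0.6088, 0.0943, 0.1226]
tool_rot: [0.001, -0.707, 0.707, 0.001]
force: [-0.5, 0.1, 0.4]
finger_gap: 0.588
t 7.2 tcp [0.6088 0.0943 0.1226] jawyaw -90.0 tooly [-0.002 -0.    -1.   ] F [-0.5  0.1  0.4] gap 0.5883 q6 [-0.03  0.68  1.56 -0.    0.91  1.54]
shift cm [-0.17  7.66 -0.92] rot [-0.    -0.     0.002] deg 0.1
```

```bash
python3 -m handwheel '[-0.1,3,-0.9,0,0,0,5, -0.1,3,-0.9,0,0,0,5, -0.1,3,-0.9,0,0,0,5, -0.1,3,-0.9,0,0,0,5]' 50
python3 - <<'E'
from h import *
st();plan([.6103,.1035,.046],-90);s=snap('wrist');st();plan([.6103,.1035,.046],-90)
E
```

```text
t: 7.53
tcp_pos: [0.6106, 0.1026, 0.0939]
tool_rot: [-0.0, -0.707, 0.707, 0.001]
force: [0.0, -1.5, 0.3]
finger_gap: 0.587
t 7.53 tcp [0.6106 0.1026 0.0939] jawyaw -90.08 tooly [-0. -0. -1.] F [ 0.  -1.5  0.3] gap 0.5874 q6 [-0.01  0.72  1.56 -0.    0.86  1.56]
shift cm [ 0.03  4.79 -0.09] rot [-0.    -0.001  0.   ] deg 0.1
t 7.58 tcp [0.6111 0.1027 0.0944] jawyaw -90.08 tooly [ 0.001 -0.    -1.   ] F [ 0.   0.1 -0.1] gap 0.5861 q6 [-0.01  0.72  1.56 -0.    0.86  1.56]
shift cm [ 0.09  4.84 -0.08] rot [-0.    -0.001 -0.001] deg 0.1
```

```bash
python3 -m handwheel '[0.1,3,0,0,0,0,5, 0.1,4.8,0,0,0,0,5, 0.1,4.8,0,0,0,0,5, 0.1,4.8,0,0,0,0,2, 0.1,4.8,0,0,0,0,2, 0.1,4.8,0,0,0,0,2, 0.1,4.8,0,0,0,0,2, 0.1,1,0,0,0,0,2, 0.1,-3,0,0,0,0,2, 0.1,-3,0,0,0,0,2]' 50
python3 - <<'E'
from h import *
st();plan([.6236,-.3228,.12],-88.3)
s=snap('wrist');save(s,'w6.png')
E
```

```text
t: 8.42
tcp_pos: [0.6149, 0.104, 0.1308]
tool_rot: [-0.005, -0.707, 0.707, -0.005]
force: [1.5, 0.0, 0.7]
finger_gap: 0.332
t 8.42 tcp [0.6149 0.104  0.1308] jawyaw -89.99 tooly [ 0.015 -0.    -1.   ] F [1.5 0.  0.7] gap 0.3318 q6 [-0.01  0.67  1.54  0.    0.92  1.56]
shift cm [-0.85  1.09 42.68] rot [-0.    -0.03  -0.015] deg 1.9
```

View pics/w6.png

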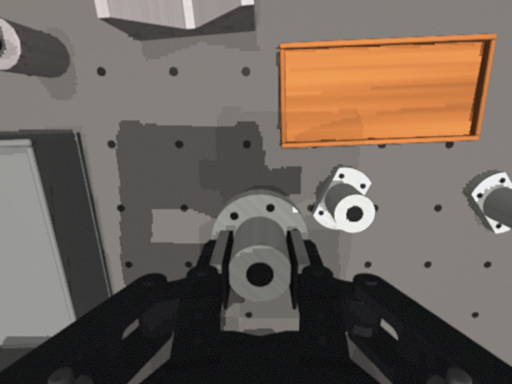

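```bash
python3 -m handwheel '[-0.9,0,42,0,-0.03,0,2, -0.9,0,42,0,-0.03,0,2, -0.9,0,42,0,-0.03,0,2, -0.9,0,42,0,-0.03,0,2, -0.9,0,42,0,-0.03,0,2, -0.9,0,42,0,-0.03,0,2, -0.9,0,42,0,-0.03,0,2, -0.9,0,42,0,-0.03,0,2, -0.9,0,42,0,-0.03,0,2, -0.9,0,42,0,-0.03,0,2]' 50
python3 -m handwheel '[0,0,0.2,0,0,0,2, 0,0,0.2,0,0,0,2, 0,0,0.2,0,0,0,2]'
python3 - <<'E'
from h import *
st();plan([.6236,-.3228,.055],-88.3)
E
```

```text
t: 9.3
tcp_pos: [0.6175, -0.3144, 0.1223]
tool_rot: [-0.011, 0.707, -0.707, 0.01]
force: [-0.2, 0.1, -0.9]
finger_gap: 0.335
t: 9.55
tcp_pos: [0.6175, -0.3143, 0.1221]
tool_rot: [-0.011, 0.708, -0.706, 0.009]
force: [0.5, -0.4, -1.2]
finger_gap: 0.334
t 9.55 tcp [ 0.6175 -0.3143  0.1221] jawyaw -88.36 tooly [-0.002  0.002 -1.   ] F [ 0.5 -0.4 -1.2] gap 0.3341 q6 [-0.63  0.76  1.34  0.    1.04  0.91]
shift cm [-0.6   6.71  0.88] rot [ 0.002 -0.001  0.002] deg 0.2
```

```bash
python3 -m handwheel '[-0.6,2,0.8,0,0,0,2, -0.6,5,0.8,0,0,0,2, -0.6,6,0.8,0,0,0,2, -0.6,6,0.8,0,0,0,2]'
python3 - <<'E'
from h import *
st();plan([.6236,-.3228,.055],-88.3)
E
```

```text
t: 9.88
tcp_pos: [0.6222, -0.3185, 0.0593]
tool_rot: [-0.014, 0.709, -0.705, 0.008]
force: [-0.4, 0.2, -1.6]
finger_gap: 0.333
t 9.88 tcp [ 0.6222 -0.3185  0.0593] jawyaw -88.18 tooly [-0.008  0.006 -1.   ] F [-0.4  0.2 -1.6] gap 0.3333 q6 [-0.63  0.85  1.35  0.    0.95  0.91]
shift cm [-0.13  0.43  0.43] rot [0.006 0.002 0.008] deg 0.6
```

```bash
python3 -m handwheel '[-0.1,0,0.4,0,0,0,2, -0.1,0.3,0.4,0,0,0,2, -0.1,0.4,0.4,0,0,0,2, -0.1,0.4,0.4,0,0,0,2]'
python3 - <<'E'
from h import *
st();plan([.6236,-.3228,.055],-88.3)
E
```

```text
t: 10.22
tcp_pos: [0.6265, -0.3268, 0.0605]
tool_rot: [0.01, -0.707, 0.707, -0.011]
force: [0.1, -0.3, -1.3]
finger_gap: 0.332
t 10.22 tcp [ 0.6265 -0.3268  0.0605] jawyaw -88.28 tooly [ 0.001 -0.001 -1.   ] F [ 0.1 -0.3 -1.3] gap 0.3323 q6 [-0.64  0.86  1.33  0.    0.95  0.9 ]
shift cm [ 0.28  0.55 -0.41] rot [-0.001  0.    -0.001] deg 0.1
```

```bash
python3 -m handwheel '[0.2,0,-0.4,0,0,0,2, 0.2,0.3,-0.4,0,0,0,2, 0.2,0.3,-0.4,0,0,0,2, 0.2,0.3,-0.4,0,0,0,2, 0.2,0.3,-0.4,0,0,0,2, 0.2,0.3,-0.4,0,0,0,2]'
python3 - <<'E'
from h import *
st();plan([.6236,-.3228,.055],-88.3)
E
```

```text
t: 10.72
tcp_pos: [0.6239, -0.3227, 0.0564]
tool_rot: [0.01, -0.707, 0.707, -0.011]
force: [0.2, -0.1, -0.2]
finger_gap: 0.335
t 10.72 tcp [ 0.6239 -0.3227  0.0564] jawyaw -88.3 tooly [ 0. -0. -1.] F [ 0.2 -0.1 -0.2] gap 0.3347 q6 [-0.64  0.86  1.34  0.    0.94  0.9 ]
shift cm [0.03 0.14 0.01] rot [-0.  0. -0.] deg 0.0
```

```bash
python3 -m handwheel '[0,0.15,0,0,0,0,2, 0,0.15,0,0,0,0,2, 0,0.15,0,0,0,0,6, 0,0.15,0,0,0,0,6, 0,0.15,0,0,0,0,6, 0,0.15,0,0,0,0,6, 0,-3,0,0,0,0,6, 0,-7,0,0,0,0,6, 0,-7,0,0,0,0,6, 0,-7,0,0,0,0,6]'
python3 - <<'E'
from h import *
st();plan([.6085,-.1046,.12],-90)
s=snap('wrist');save(s,'w7.png')
s=snap('top');save(s,'t7.png');
W=cloud(s);x,y,z=W[...,0],W[...,1],W[...,2]
m=(z>.05)&(z<.062)&(x>.48)&(x<.7)&(abs(y)<.2)
n,l,stt,c=cv2.connectedComponentsWithStats(m.astype(np.uint8))
for i in range(1,n):
    if stt[i,4]>20: 
        k=l==i;print(c[i].round(),np.median(x[k]).round(4),np.median(y[k]).round(4))
E
```

```text
t: 11.55
tcp_pos: [0.6258, -0.324, 0.1299]
tool_rot: [0.008, -0.705, 0.709, -0.013]
force: [-0.4, -0.4, -0.2]
finger_gap: 0.702
t 11.55 tcp [ 0.6258 -0.324   0.1299] jawyaw -88.29 tooly [ 0.006 -0.004 -1.   ] F [-0.4 -0.4 -0.2] gap 0.7021 q6 [-0.64  0.76  1.31  0.    1.06  0.9 ]
shift cm [  1.08   0.89 -21.99] rot [-0.004  0.03  -0.006] deg 1.8
```

View pics/w7.png

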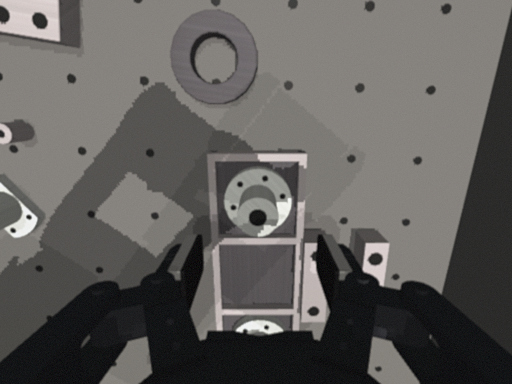

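View pics/t7.png

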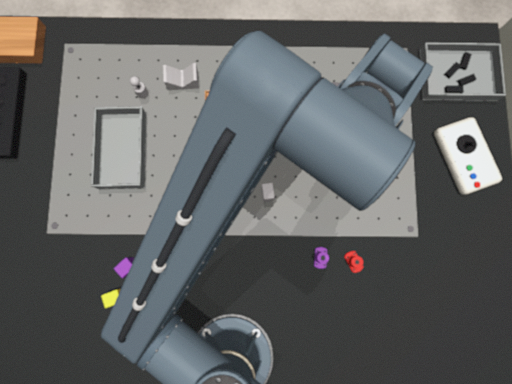

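```bash
python3 -m handwheel '[1.1,0.9,-22,0,0.03,0,5, 1.1,0.9,-22,0,0.03,0,5, 1.1,0.9,-22,0,0.03,0,5, 1.1,0.9,-22,0,0.03,0,5, 1.1,0.9,-22,0,0.03,0,5, 1.1,0.9,-22,0,0.03,0,5, 1.1,0.9,-22,0,0.03,0,5, 1.1,0.9,-22,0,0.03,0,5, 1.1,0.9,-22,0,0.03,0,5, 1.1,0.9,-22,0,0.03,0,5]'
python3 - <<'E'
from h import *
st();plan([.6085,-.1046,.046],-90)
s=snap('wrist');save(s,'w8.png');st()
E
```

```text
t: 12.48
tcp_pos: [0.6067, -0.1049, 0.117]
tool_rot: [-0.001, -0.707, 0.707, 0.001]
force: [-0.4, -0.5, -0.0]
finger_gap: 0.584
t 12.48 tcp [ 0.6067 -0.1049  0.117 ] jawyaw -90.13 tooly [ 0. -0. -1.] F [-0.4 -0.5 -0. ] gap 0.5839 q6 [-0.35  0.68  1.56 -0.    0.9   1.22]
shift cm [-0.18  7.1  -0.04] rot [-0.    -0.002 -0.   ] deg 0.1
t 12.53 tcp [ 0.6067 -0.105   0.1171] jawyaw -90.14 tooly [ 0. -0. -1.] F [-0.2 -0.6 -0.1] gap 0.5843 q6 [-0.35  0.68  1.56 -0.    0.9   1.22]
```

View pics/w8.png

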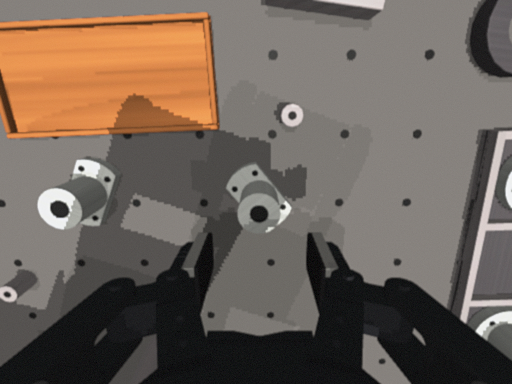

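Broken hub at (259,213), centred between the jaws; descend, grip, lift.

```bash
python3 -m handwheel '[-0.2,4,0,0,0,0,5, -0.2,7.1,0,0,0,0,5, -0.2,7.1,0,0,0,0,5, -0.2,7.1,0,0,0,0,5, -0.2,7.1,0,0,0,0,2, -0.2,7.1,0,0,0,0,2, -0.2,7.1,0,0,0,0,2, -0.2,7.1,0,0,0,0,2, -0.2,4,0,0,0,0,2, -0.2,0,0,0,0,0,2]' 50
python3 -m handwheel '[0,-3,0,0,0,0,2, 0,-3,0,0,0,0,2, 0,-3,0,0,0,0,2]'
python3 - <<'E'
from h import *
st();plan([.51,.3158,.16],-88)
s=snap('wrist');save(s,'w9.png');st()
E
```

```text
t: 13.37
tcp_pos: [0.6056, -0.1021, 0.1153]
tool_rot: [-0.003, 0.708, -0.706, -0.003]
force: [0.7, 0.4, -0.7]
finger_gap: 0.333
t: 13.62
tcp_pos: [0.6097, -0.1034, 0.1503]
tool_rot: [-0.002, -0.706, 0.708, -0.002]
force: [-0.3, 0.1, -2.2]
finger_gap: 0.33
t 13.62 tcp [ 0.6097 -0.1034  0.1503] jawyaw -90.0 tooly [ 0.006 -0.002 -1.   ] F [-0.3  0.1 -2.2] gap 0.3297 q6 [-0.35  0.64  1.54  0.    0.96  1.22]
shift cm [  9.96  -1.11 -41.92] rot [-0.002 -0.035 -0.006] deg 2.0
t 13.67 tcp [ 0.6083 -0.1029  0.1483] jawyaw -90.0 tooly [ 0.001 -0.    -1.   ] F [-0.1 -0.2 -0.3] gap 0.3334 q6 [-0.35  0.64  1.54  0.    0.96  1.22]
```

View pics/w9.png

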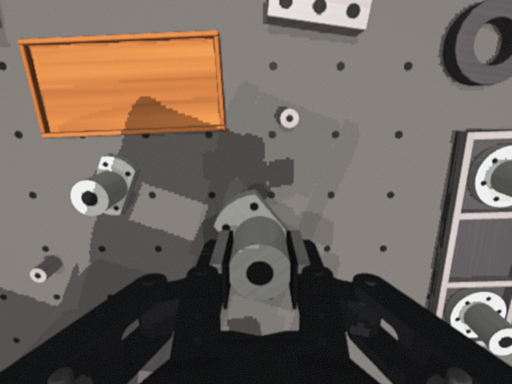

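```bash
python3 -m handwheel '[10.3,-1,-42,0,0,0,2, 10.3,-1,-42,0,0,0,2, 10.3,-1,-42,0,0,0,2, 10.3,-1,-42,0,0,0,2, 10.3,-1,-42,0,0,0,2, 10.3,-1,-42,0,0,0,2, 10.3,-1,-42,0,0,0,2, 10.3,-1,-42,0,0,0,2, 10.3,-1,-42,0,0,0,2, 10.3,-1,-42,0,0,0,2]' 50
python3 -m handwheel '[0,0,0,0,0,0,2, 0,0,0,0,0,0,2, 0,0,0,0,0,0,2]'
python3 - <<'E'
from h import *
st();plan([.505,.316,.052],-90)
s=snap('wrist');save(s,'w10.png');st()
W=cloud(s);x,y,z=W[...,0],W[...,1],W[...,2]
m=(z>.060)&(z<.069)&(x>.4)&(x<.7)&(y>.22)&(y<.42)
P=np.stack([x[m],y[m]],1).astype(np.float32);print('bin',cv2.minAreaRect(P),np.median(z[m]))
E
```

```text
t: 14.5
tcp_pos: [0.5068, 0.3029, 0.155]
tool_rot: [0.001, -0.707, 0.708, 0.002]
force: [0.7, 0.6, -0.6]
finger_gap: 0.333
t: 14.75
tcp_pos: [0.5079, 0.3012, 0.1554]
tool_rot: [0.001, -0.707, 0.708, 0.001]
force: [-0.7, 0.4, -1.5]
finger_gap: 0.33
t 14.75 tcp [0.5079 0.3012 0.1554] jawyaw -89.94 tooly [-0.003 -0.002 -1.   ] F [-0.7  0.4 -1.5] gap 0.3296 q6 [ 0.35  0.6   1.6  -0.    0.94  1.92]
shift cm [ 0.26 10.34 -1.5 ] rot [-0.002  0.001  0.003] deg 0.2
t 14.8 tcp [0.5085 0.3004 0.1557] jawyaw -90.03 tooly [-0.003 -0.001 -1.   ] F [-0.1 -0.6 -1.4] gap 0.3326 q6 [ 0.34  0.6   1.6  -0.    0.94  1.92]
bin ((0.5488789081573486, 0.3164730668067932), (0.20278753340244293, 0.13041026890277863), 2.0568132400512695) 0.06481178553701701
```

View pics/w10.png

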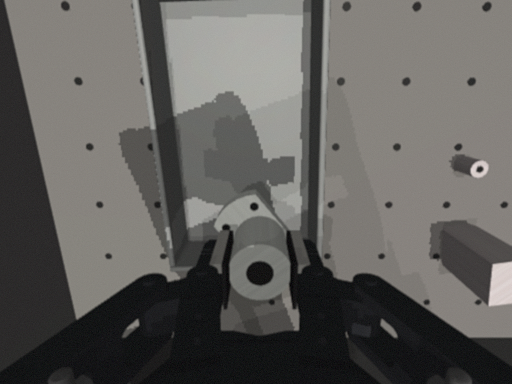

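```bash
python3 -m handwheel '[-0.2,0,-1.5,0,0,0,2, -0.2,2,-1.5,0,0,0,2, -0.2,5,-1.5,0,0,0,2, -0.2,8,-1.5,0,0,0,2, -0.2,9.5,-1.5,0,0,0,2, -0.2,9.8,-1.5,0,0,0,2, -0.2,9.8,-1.5,0,0,0,2, -0.2,9.8,-1.5,0,0,0,2]'
python3 - <<'E'
from h import *
st();plan([.51,.3155,.052],-90)
E
```

```text
t: 15.47
tcp_pos: [0.5123, 0.3162, 0.0595]
tool_rot: [0.001, 0.707, -0.707, -0.0]
force: [-0.1, -0.9, -1.1]
finger_gap: 0.329
t 15.47 tcp [0.5123 0.3162 0.0595] jawyaw -90.09 tooly [ 0.001  0.001 -1.   ] F [-0.1 -0.9 -1.1] gap 0.3292 q6 [0.37 0.76 1.62 0.   0.76 1.94]
shift cm [0.24 0.75 0.08] rot [ 0.001 -0.002 -0.001] deg 0.1
```

```bash
python3 -m handwheel '[0,0.6,0,0,0,0,2, 0,0.6,0,0,0,0,2, 0,0.6,0,0,0,0,4.5, 0,0.6,0,0,0,0,4.5, 0,0.6,0,0,0,0,4.5, 0,-3,0,0,0,0,4.5, 0,-7,0,0,0,0,4.5, 0,-10,0,0,0,0,4.5, 0,-10,0,0,0,0,4.5]'
python3 - <<'E'
from h import *
st();plan([.6128,.0331,.13],-90)
s=snap('wrist');save(s,'w11.png')
E
```

```text
t: 16.22
tcp_pos: [0.5152, 0.3184, 0.1659]
tool_rot: [0.004, 0.709, -0.705, 0.005]
force: [2.1, 0.4, 1.2]
finger_gap: 0.53
t 16.22 tcp [0.5152 0.3184 0.1659] jawyaw -89.99 tooly [ 0.013  0.005 -1.   ] F [2.1 0.4 1.2] gap 0.5298 q6 [0.37 0.6  1.57 0.   0.96 1.94]
shift cm [-9.71  3.57 28.55] rot [ 0.005  0.    -0.013] deg 0.8
```

View pics/w11.png

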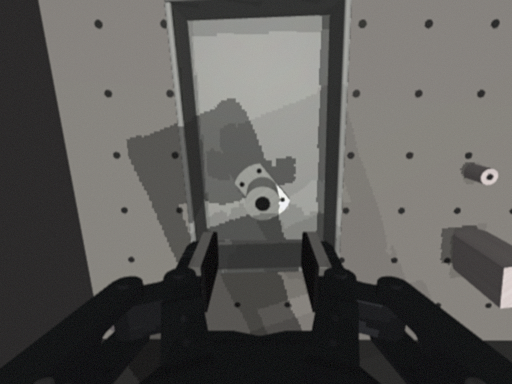

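Broken hub stands in the bin at (263,200). Next is the second broken hub.

```bash
python3 -m handwheel '[-9.9,0,28.3,0,0,0,5, -9.9,0,28.3,0,0,0,5, -9.9,0,28.3,0,0,0,5, -9.9,0,28.3,0,0,0,5, -9.9,0,28.3,0,0,0,5, -9.9,3.5,28.3,0,0,0,5, -9.9,3.5,28.3,0,0,0,5, -9.9,3.5,28.3,0,0,0,5, -9.9,3.5,28.3,0,0,0,5, -9.9,3.5,28.3,0,0,0,5]'
python3 - <<'E'
from h import *
s=snap('wrist');save(s,'w12.png');st();plan([.6128,.0331,.046],-90)
W=cloud(s);x,y,z=W[...,0],W[...,1],W[...,2]
m=(z>.05)&(z<.062)&(x>.48)&(x<.7)&(abs(y)<.2)
n,l,stt,c=cv2.connectedComponentsWithStats(m.astype(np.uint8))
for i in range(1,n):
    if stt[i,4]>20:
        k=l==i; P=np.stack([x[k],y[k]],1).astype(np.float32);(cc,r)=cv2.minEnclosingCircle(P);print('boss px',c[i].round(),np.round(cc,4),round(r,4))
E
```

```text
t: 17.1
tcp_pos: [0.6091, 0.0332, 0.1227]
tool_rot: [-0.0, 0.707, -0.707, -0.002]
force: [0.6, 0.6, -0.1]
finger_gap: 0.586
t 17.15 tcp [0.6091 0.0343 0.1233] jawyaw -90.02 tooly [-0.002  0.001 -1.   ] F [-0.7  0.8 -0. ] gap 0.5849 q6 [-0.13  0.67  1.57  0.    0.9   1.44]
shift cm [-0.39  7.73  0.13] rot [ 0.001 -0.     0.002] deg 0.1
boss px [260. 207.] [0.6123 0.0333] 0.0153
```

View pics/w12.png

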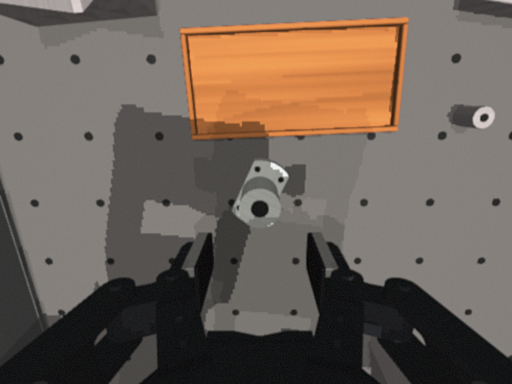

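The oblong hub is at (260,207) and in line with the jaws.

```bash
python3 -m handwheel '[-0.4,4,0,0,0,0,5, -0.4,7.6,0,0,0,0,5, -0.4,7.6,0,0,0,0,5, -0.4,7.6,0,0,0,0,5, -0.4,7.6,0,0,0,0,2, -0.4,7.6,0,0,0,0,2, -0.4,7.6,0,0,0,0,2, -0.4,7.6,0,0,0,0,2, -0.4,4,0,0,0,0,2, -0.4,0,0,0,0,0,2]' 50
python3 -m handwheel '[0,-3,0,0,0,0,2, 0,-3,0,0,0,0,2, 0,-3,0,0,0,0,2, 0,-3,0,0,0,0,2]'
python3 - <<'E'
from h import *
s=snap('wrist');save(s,'w13.png');st();plan([.595,.3175,.155],-90)
E
```

```text
t: 17.98
tcp_pos: [0.6117, 0.0337, 0.1225]
tool_rot: [-0.002, 0.707, -0.707, -0.003]
force: [1.1, -0.2, -1.3]
finger_gap: 0.328
t: 18.32
tcp_pos: [0.6134, 0.0335, 0.1541]
tool_rot: [0.0, -0.707, 0.707, 0.0]
force: [-0.7, 0.0, -2.2]
finger_gap: 0.332
t 18.37 tcp [0.6129 0.0335 0.1531] jawyaw -90.02 tooly [-0.002  0.    -1.   ] F [-0.3  0.7 -1.4] gap 0.3343 q6 [-0.13  0.63  1.54 -0.    0.97  1.44]
shift cm [  1.8   -0.18 -28.39] rot [ 0.    -0.     0.002] deg 0.1
```

View pics/w13.png

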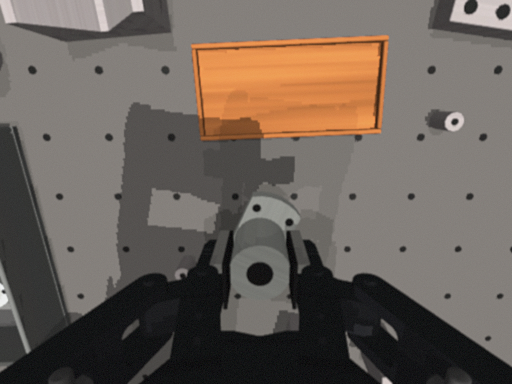

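```bash
python3 -m handwheel '[1.8,0,-28.4,0,0,0,2, 1.8,0,-28.4,0,0,0,2, 1.8,0,-28.4,0,0,0,2, 1.8,0,-28.4,0,0,0,2, 1.8,0,-28.4,0,0,0,2, 1.8,0,-28.4,0,0,0,2, 1.8,0,-28.4,0,0,0,2, 1.8,0,-28.4,0,0,0,2, 1.8,0,-28.4,0,0,0,2, 1.8,0,-28.4,0,0,0,2]'
python3 - <<'E'
from h import *
s=snap('wrist');save(s,'w14.png');st();plan([.595,.3175,.053],-90)
E
```

```text
t: 19.2
tcp_pos: [0.595, 0.3168, 0.1519]
tool_rot: [0.001, -0.706, 0.708, 0.001]
force: [0.5, -1.5, -1.5]
finger_gap: 0.332
t 19.25 tcp [0.5954 0.3161 0.1524] jawyaw -90.05 tooly [-0.003 -0.002 -1.   ] F [-0.3 -0.2 -2.3] gap 0.3346 q6 [ 0.32  0.7   1.38 -0.    1.06  1.89]
shift cm [ 0.01  9.94 -0.15] rot [-0.002 -0.001  0.003] deg 0.2
```

View pics/w14.png

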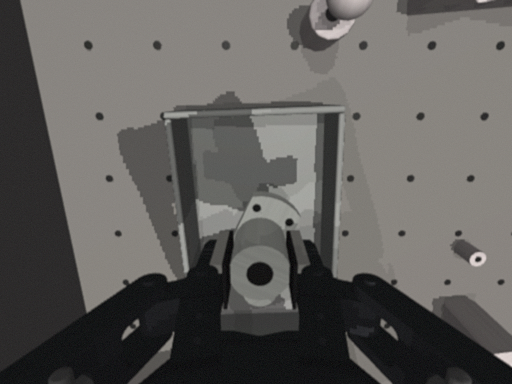

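```bash
python3 -m handwheel '[0,2,-0.1,0,0,0,2, 0,5,-0.1,0,0,0,2, 0,8,-0.1,0,0,0,2, 0,9.5,-0.1,0,0,0,2, 0,9.8,-0.1,0,0,0,2, 0,9.8,-0.1,0,0,0,2, 0,9.8,-0.1,0,0,0,2, 0,9.8,-0.1,0,0,0,2]'
python3 - <<'E'
from h import *
st();plan([.595,.3175,.052],-90)
E
python3 -m handwheel '[0,0,0,0,0,0,2, 0,0,0,0,0,0,4.5, 0,0,0,0,0,0,4.5, 0,0,0,0,0,0,4.5, 0,-3,0,0,0,0,4.5, 0,-7,0,0,0,0,4.5, 0,-10,0,0,0,0,4.5, 0,-12,0,0,0,0,4.5, 0,-12,0,0,0,0,4.5]'
python3 - <<'E'
from h import *
s=snap('wrist');save(s,'w15.png');st();plan([.45,0,.35],-90)
E
```

```text
t: 19.92
tcp_pos: [0.5967, 0.317, 0.0559]
tool_rot: [-0.001, -0.707, 0.707, 0.001]
force: [-0.3, 0.7, -1.3]
finger_gap: 0.332
t 19.92 tcp [0.5967 0.317  0.0559] jawyaw -90.13 tooly [-0. -0. -1.] F [-0.3  0.7 -1.3] gap 0.3317 q6 [ 0.32  0.83  1.42 -0.    0.89  1.9 ]
shift cm [ 0.17  0.39 -0.05] rot [-0.    -0.002  0.   ] deg 0.1
t: 20.67
tcp_pos: [0.5994, 0.3199, 0.1823]
tool_rot: [0.004, 0.708, -0.706, 0.004]
force: [-0.9, -0.1, 0.6]
finger_gap: 0.526
t 20.72 tcp [0.598  0.3193 0.1795] jawyaw -89.99 tooly [ 0.007  0.002 -1.   ] F [-0.4 -0.3 -0.6] gap 0.5271 q6 [ 0.33  0.67  1.36 -0.    1.11  1.9 ]
shift cm [ 14.69 -17.22  31.89] rot [ 0.002  0.    -0.007] deg 0.4
```

View pics/w15.png

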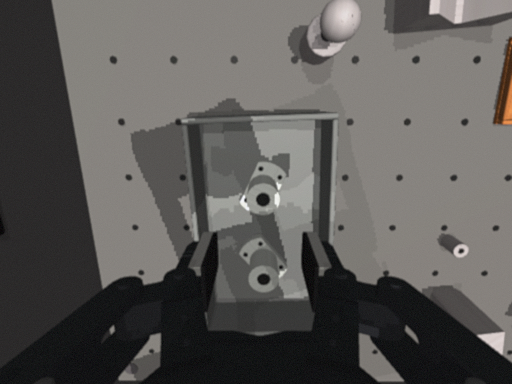

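Both broken hubs stand in the bin, at (263,198) and (263,275). Before the spacers, I'll go back to the overview and check everything.

```bash
python3 -m handwheel '[13,-17,32,0,0,0,8, 13,-17,32,0,0,0,8, 13,-17,32,0,0,0,8, 13,-17,32,0,0,0,8, 13,-17,32,0,0,0,8, 13,-17,32,0,0,0,8, 13,-17,32,0,0,0,8, 13,-17,32,0,0,0,8, 13,-17,32,0,0,0,8, 13,-17,32,0,0,0,8]'
python3 -m handwheel '[0,0,0,0,0,0,8, 0,0,0,0,0,0,8, 0,0,0,0,0,0,8]'
python3 - <<'E'
from h import *
s=snap('wrist');save(s,'w16.png');st()
W=cloud(s);x,y,z=W[...,0],W[...,1],W[...,2]
def comp(lo,hi,reg,nm,mn=30):
    m=(z>lo)&(z<hi)&reg
    n,l,stt,c=cv2.connectedComponentsWithStats(m.astype(np.uint8))
    for i in range(1,n):
        if stt[i,4]>mn:
            k=l==i; P=np.stack([x[k],y[k]],1).astype(np.float32);r=cv2.minAreaRect(P);print(nm,'px',c[i].round(),np.round(r[0],4),np.round(r[1],4),round(r[2],1),np.median(z[k]).round(4))
comp(.076,.086,(x>.36)&(x<.5)&(abs(y)<.2),'spacer')
comp(.019,.025,(x>.64)&(x<.8)&(abs(y)<.12),'tray')
comp(.05,.07,(x>.4)&(x<.7)&(y<-.25),'hub')
E
```

```text
t: 21.55
tcp_pos: [0.465, -0.0052, 0.3473]
tool_rot: [-0.002, -0.706, 0.708, 0.001]
force: [0.0, -0.2, 0.2]
finger_gap: 0.936
t: 21.8
tcp_pos: [0.4658, -0.0003, 0.3445]
tool_rot: [-0.001, 0.708, -0.707, -0.001]
force: [-0.4, 0.6, 0.3]
finger_gap: 0.94
t 21.85 tcp [ 4.659e-01 -1.000e-04  3.445e-01] jawyaw -89.92 tooly [-0.003  0.001 -1.   ] F [-0.4 -0.6  0.7] gap 0.9363 q6 [-0.24  0.2   1.68  0.    1.27  1.33]
spacer px [189. 174.] [0.4446 0.0982] [0.0404 0.0324] 8.4 0.08
spacer px [263. 176.] [ 0.4419 -0.0051] [0.022  0.0406] 77.8 0.0801
spacer px [326. 181.] [ 0.4348 -0.0928] [0.0404 0.0275] 8.0 0.0801
tray px [253.   9.] [0.6653 0.0067] [0.0154 0.1589] 0.1 0.0221
hub px [504.  37.] [ 0.6202 -0.3151] [0.03   0.0148] 20.6 0.0611
hub px [489. 149.] [ 0.4769 -0.328 ] [0.0304 0.0295] 59.0 0.063
```

View pics/w16.png

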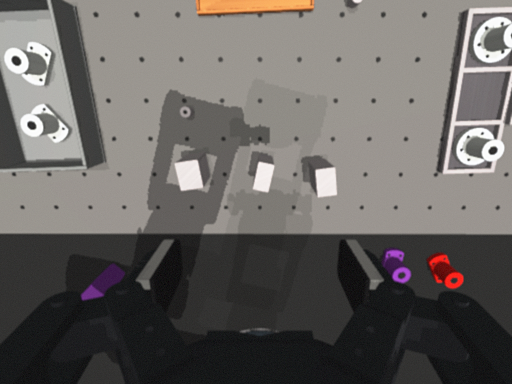

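```bash
python3 - <<'E'
from h import *
plan([.4348,-.0928,.15],-82)
E
```

```text
shift cm [ 3.06 19.44  9.29] rot [ 0.002 -0.138  0.003] deg 7.9
```

```bash
python3 -m handwheel '[3.1,19.4,9.3,0,-0.138,0,6, 3.1,19.4,9.3,0,-0.138,0,6, 3.1,19.4,9.3,0,-0.138,0,6, 3.1,19.4,9.3,0,-0.138,0,6, 3.1,19.4,9.3,0,-0.138,0,6, 3.1,19.4,9.3,0,-0.138,0,6, 3.1,19.4,9.3,0,-0.138,0,6, 3.1,19.4,9.3,0,-0.138,0,6, 3.1,19.4,9.3,0,-0.138,0,6]' 60
python3 - <<'E'
from h import *
s=snap('wrist');save(s,'w17.png');st();plan([.4348,-.0928,.060],-82)
E
```

```text
t: 22.6
tcp_pos: [0.4365, -0.0939, 0.1531]
tool_rot: [0.048, -0.705, 0.706, -0.05]
force: [0.0, 0.1, 0.7]
finger_gap: 0.704
t 22.65 tcp [ 0.4366 -0.0939  0.1534] jawyaw -82.0 tooly [ 0.003 -0.001 -1.   ] F [-0.1 -0.1 -0.3] gap 0.6985 q6 [-0.46  0.45  1.96  0.    0.72  0.97]
shift cm [ 0.2   9.34 -0.16] rot [-0.002 -0.    -0.003] deg 0.2
```

View pics/w17.png

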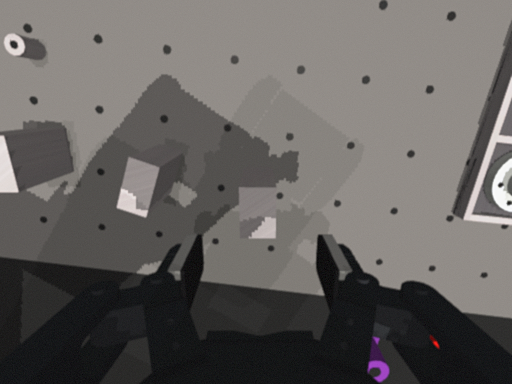

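The spacer's top at (258,213) is square to the jaws and centred between them.

```bash
python3 -m handwheel '[0.2,4,-0.1,0,0,0,6, 0.2,8,-0.1,0,0,0,6, 0.2,9.3,-0.1,0,0,0,6, 0.2,9.3,-0.1,0,0,0,6, 0.2,9.3,-0.1,0,0,0,6]' 60
python3 -m handwheel '[0,0,0,0,0,0,2, 0,0,0,0,0,0,2, 0,0,0,0,0,0,2, 0,0,0,0,0,0,2, 0,0,0,0,0,0,2, 0,0,0,0,0,0,2]' 60
python3 - <<'E'
from h import *
st()
E
```

```text
t: 23.07
tcp_pos: [0.4339, -0.0935, 0.0597]
tool_rot: [0.049, -0.705, 0.706, -0.05]
force: [0.5, -0.1, 0.1]
finger_gap: 0.702
t: 23.57
tcp_pos: [0.4341, -0.0941, 0.0606]
tool_rot: [0.047, -0.705, 0.706, -0.05]
force: [0.3, 1.3, 7.1]
finger_gap: 0.311
t 23.57 tcp [ 0.4341 -0.0941  0.0606] jawyaw -82.11 tooly [ 0.004 -0.002 -1.   ] F [0.3 1.3 7.1] gap 0.311 q6 [-0.47  0.65  2.03  0.    0.46  0.97]
```

```bash
python3 -m handwheel '[0,0,0,0,0,0,2, 0,-2,0,0,0,0,2, 0,-5,0,0,0,0,2, 0,-8,0,0,0,0,2, 0,-8,0,0,0,0,2, 0,-8,0,0,0,0,2, 0,-8,0,0,0,0,2]' 60
python3 - <<'E'
from h import *
s=snap('wrist');save(s,'w18.png');st();plan([.5519,-.4016,.145],-88.3)
E
```

```text
t: 24.15
tcp_pos: [0.4326, -0.0936, 0.1392]
tool_rot: [0.049, -0.705, 0.706, -0.049]
force: [0.3, -0.2, -2.6]
finger_gap: 0.307
t 24.2 tcp [ 0.4322 -0.0934  0.1385] jawyaw -82.11 tooly [-0.001  0.001 -1.   ] F [-0.7 -0.1 -1.8] gap 0.3114 q6 [-0.47  0.48  1.98 -0.    0.68  0.97]
shift cm [-7.62 -0.68 32.17] rot [0.001 0.108 0.001] deg 6.2
```

View pics/w18.png

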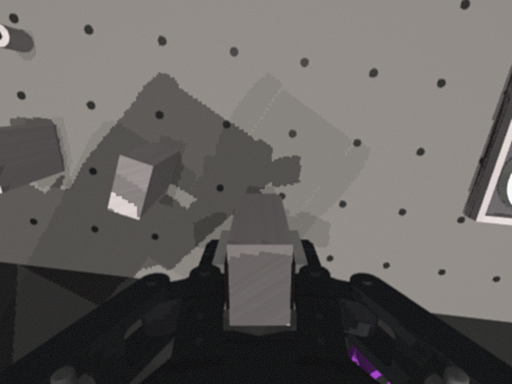

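```bash
python3 -m handwheel '[-7.6,-1,32.2,0,0.108,0,2, -7.6,-1,32.2,0,0.108,0,2, -7.6,-1,32.2,0,0.108,0,2, -7.6,-1,32.2,0,0.108,0,2, -7.6,-1,32.2,0,0.108,0,2, -7.6,-1,32.2,0,0.108,0,2, -7.6,-1,32.2,0,0.108,0,2, -7.6,-1,32.2,0,0.108,0,2, -7.6,-1,32.2,0,0.108,0,2, -7.6,-1,32.2,0,0.108,0,2]'
python3 -m handwheel '[0,0,0,0,0,0,2, 0,0,0,0,0,0,2, 0,0,0,0,0,0,2, 0,0,0,0,0,0,2]'
python3 - <<'E'
from h import *
s=snap('wrist');save(s,'w19.png');st();plan([.5519,-.4016,.10],-88.3)
W=cloud(s);x,y,z=W[...,0],W[...,1],W[...,2]
for nm,reg in [('cheek',(y>-.395)&(y<-.37)),('stop',(y<-.405)&(y>-.45))]:
    m=(z>.034)&(z<.040)&reg&(x>.5)&(x<.61);P=np.stack([x[m],y[m]],1).astype(np.float32)
    if len(P)>20:
        r=cv2.minAreaRect(P);print(nm,len(P),np.round(r[0],4),np.round(r[1],4),round(r[2],1),np.percentile(P[:,1],[2,50,98]).round(4))
E
```

```text
t: 25.03
tcp_pos: [0.5519, -0.4042, 0.1462]
tool_rot: [-0.01, 0.708, -0.706, 0.009]
force: [0.3, 1.4, -3.7]
finger_gap: 0.311
t: 25.37
tcp_pos: [0.5522, -0.4007, 0.1487]
tool_rot: [-0.011, 0.707, -0.707, 0.011]
force: [-0.0, 0.7, -1.6]
finger_gap: 0.307
t 25.42 tcp [ 0.5524 -0.4011  0.149 ] jawyaw -88.23 tooly [-0.001  0.001 -1.   ] F [ 0.3  0.5 -2. ] gap 0.3056 q6 [-0.79  0.72  1.36 -0.    1.07  0.75]
shift cm [0.05 4.9  0.05] rot [0.001 0.001 0.001] deg 0.1
cheek 1208 [ 0.5546 -0.3782] [0.0731 0.0162] 0.7 [-0.3858 -0.3767 -0.3705]
stop 1627 [ 0.5556 -0.4257] [0.0734 0.0202] 2.0 [-0.4355 -0.427  -0.4157]
```

View pics/w19.png

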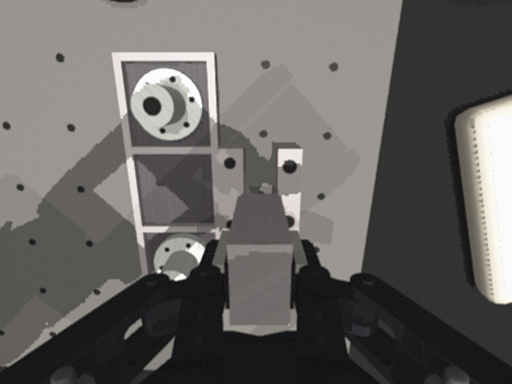

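```bash
python3 -m handwheel '[0,3,0,0,0,0,2, 0,5,0,0,0,0,2, 0,5,0,0,0,0,2, 0,5,0,0,0,0,2, 0,5,0,0,0,0,2, 0,5,0,0,0,0,2, 0,5,0,0,0,0,2]'
python3 - <<'E'
from h import *
s=snap('wrist');save(s,'w20.png');st();plan([.5519,-.4014,.061],-88.3)
E
```

```text
t: 26.0
tcp_pos: [0.5534, -0.403, 0.1008]
tool_rot: [0.01, -0.706, 0.708, -0.011]
force: [0.7, 0.7, -2.4]
finger_gap: 0.313
t 26.05 tcp [ 0.5532 -0.4029  0.1006] jawyaw -88.29 tooly [ 0.002 -0.002 -1.   ] F [-1.1 -0.2 -2.4] gap 0.3089 q6 [-0.79  0.78  1.38  0.    0.98  0.75]
shift cm [ 0.13  3.96 -0.16] rot [-0.002  0.    -0.002] deg 0.2
```

View pics/w20.png

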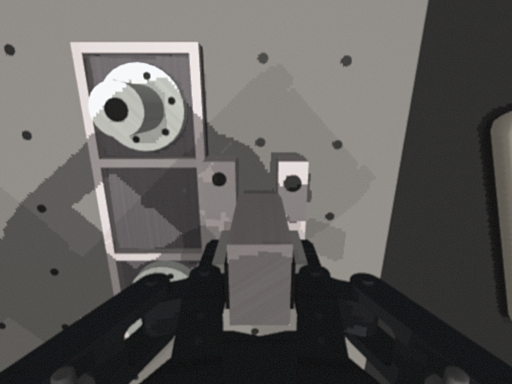

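```bash
python3 -m handwheel '[0.1,0,-0.15,0,0,0,2, 0.1,1,-0.15,0,0,0,2, 0.1,1.6,-0.15,0,0,0,2, 0.1,1.6,-0.15,0,0,0,2, 0.1,1.6,-0.15,0,0,0,2, 0.1,1.6,-0.15,0,0,0,2, 0.1,1.6,-0.15,0,0,0,2]'
python3 - <<'E'
from h import *
s=snap('wrist');save(s,'w21.png');st();plan([.5519,-.4014,.061],-88.3)
E
```

```text
t: 26.63
tcp_pos: [0.5515, -0.4009, 0.0829]
tool_rot: [0.011, -0.707, 0.707, -0.011]
force: [0.2, 0.4, -1.3]
finger_gap: 0.311
t 26.68 tcp [ 0.5515 -0.4009  0.083 ] jawyaw -88.29 tooly [ 0. -0. -1.] F [ 1.  -0.5 -2. ] gap 0.3061 q6 [-0.79  0.8   1.4  -0.    0.95  0.75]
shift cm [-0.04  2.2   0.05] rot [-0.  0. -0.] deg 0.0
```

View pics/w21.png

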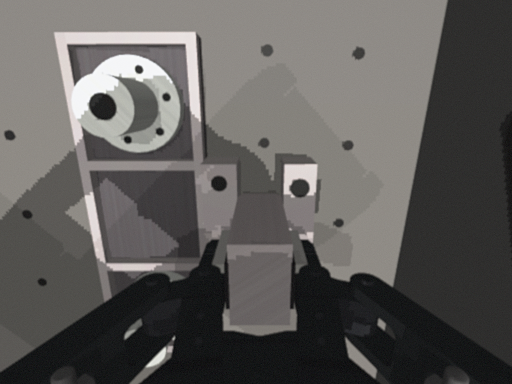

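No contact yet, with the block just at the mouth of the gap. I'll lower in small steps.

```bash
python3 -m handwheel '[0,0.4,0.05,0,0,0,2, 0,0.8,0.05,0,0,0,2, 0,1.1,0.05,0,0,0,2, 0,1.1,0.05,0,0,0,2, 0,1.1,0.05,0,0,0,2]'
python3 - <<'E'
from h import *
st();plan([.5519,-.4014,.061],-88.3)
E
```

```text
t: 27.1
tcp_pos: [0.5512, -0.401, 0.0714]
tool_rot: [-0.011, 0.707, -0.707, 0.01]
force: [0.3, -0.3, -2.9]
finger_gap: 0.309
t 27.1 tcp [ 0.5512 -0.401   0.0714] jawyaw -88.3 tooly [-0.001  0.001 -1.   ] F [ 0.3 -0.3 -2.9] gap 0.3086 q6 [-0.79  0.82  1.4   0.    0.93  0.75]
shift cm [-0.07  1.04  0.04] rot [0.001 0.    0.001] deg 0.1
```

```bash
python3 -m handwheel '[0,0.3,0,0,0,0,2, 0,0.6,0,0,0,0,2, 0,0.8,0,0,0,0,2, 0,1.0,0,0,0,0,2, 0,1.0,0,0,0,0,2, 0,1.0,0,0,0,0,2]'
python3 - <<'E'
from h import *
st()
E
python3 -m handwheel '[0,0.15,0,0,0,0,2, 0,0.15,0,0,0,0,2, 0,0.15,0,0,0,0,2]'
python3 - <<'E'
from h import *
st()
E
```

```text
t: 27.6
tcp_pos: [0.5514, -0.4012, 0.0617]
tool_rot: [-0.011, 0.707, -0.707, 0.01]
force: [0.9, -0.4, -2.1]
finger_gap: 0.307
t 27.6 tcp [ 0.5514 -0.4012  0.0617] jawyaw -88.29 tooly [-0.  0. -1.] F [ 0.9 -0.4 -2.1] gap 0.3067 q6 [-0.79  0.83  1.4   0.    0.91  0.75]
t: 27.85
tcp_pos: [0.5517, -0.4016, 0.0608]
tool_rot: [0.01, -0.707, 0.707, -0.011]
force: [-0.1, 0.4, -2.0]
finger_gap: 0.308
t 27.85 tcp [ 0.5517 -0.4016  0.0608] jawyaw -88.29 tooly [ 0.001 -0.001 -1.   ] F [-0.1  0.4 -2. ] gap 0.3079 q6 [-0.79  0.83  1.4  -0.    0.91  0.75]
```

```bash
python3 -m handwheel '[0,0.15,0,0,0,0,2, 0,0.15,0,0,0,0,2, 0,0.15,0,0,0,0,2, 0,0.15,0,0,0,0,2]'
python3 -m handwheel '[0,0.15,0,0,0,0,2, 0,0.15,0,0,0,0,2, 0,0.15,0,0,0,0,2, 0,0.15,0,0,0,0,2]'
python3 - <<'E'
from h import *
st()
E
```

```text
t: 28.18
tcp_pos: [0.5517, -0.4015, 0.0607]
tool_rot: [0.01, -0.707, 0.707, -0.011]
force: [-1.9, 1.4, 6.4]
finger_gap: 0.306
t: 28.52
tcp_pos: [0.5517, -0.4015, 0.0607]
tool_rot: [0.01, -0.707, 0.707, -0.011]
force: [-2.9, 2.8, 12.8]
finger_gap: 0.306
t 28.52 tcp [ 0.5517 -0.4015  0.0607] jawyaw -88.28 tooly [ 0.001 -0.001 -1.   ] F [-2.9  2.8 12.8] gap 0.3057 q6 [-0.79  0.83  1.4  -0.    0.91  0.75]
```

```bash
python3 -m handwheel '[0,-0.3,0,0,0,0,2, 0,-0.3,0,0,0,0,4, 0,-0.3,0,0,0,0,4.5, 0,-0.3,0,0,0,0,4.5, 0,-0.3,0,0,0,0,4.5, 0,-3,0,0,0,0,4.5, 0,-7,0,0,0,0,4.5, 0,-9,0,0,0,0,4.5, 0,-9,0,0,0,0,4.5, 0,-9,0,0,0,0,4.5]'
python3 - <<'E'
from h import *
s=snap('wrist');save(s,'w22.png');st();plan([.4419,-.0051,.16],-102.2)
W=cloud(s);x,y,z=W[...,0],W[...,1],W[...,2]
m=(z>.072)&(z<.09)&(x>.5)&(x<.6)&(y>-.44)&(y<-.36);P=np.stack([x[m],y[m]],1).astype(np.float32);print(len(P),cv2.minAreaRect(P),np.median(z[m]),np.percentile(z[m],[5,95]))
E
```

```text
t: 29.35
tcp_pos: [0.5521, -0.402, 0.1489]
tool_rot: [0.01, -0.706, 0.708, -0.011]
force: [-0.4, 0.3, -1.0]
finger_gap: 0.526
t 29.4 tcp [ 0.5512 -0.401   0.1472] jawyaw -88.29 tooly [-0.  0. -1.] F [ 0.1 -0.3 -0.6] gap 0.5265 q6 [-0.79  0.72  1.36 -0.    1.06  0.75]
shift cm [  9.75  -1.26 -39.9 ] rot [0.    0.243 0.   ] deg 13.9
2048 ((0.5520917773246765, -0.4013170301914215), (0.040720611810684204, 0.02697737328708172), 1.2964404821395874) 0.08025824806083014 [0.0786353  0.08128886]
```

View pics/w22.png

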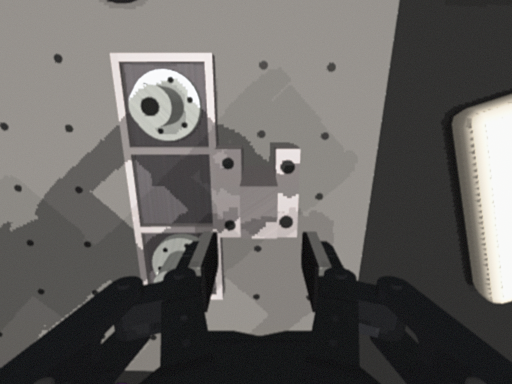

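```bash
python3 -m handwheel '[9.8,-1.3,-39.9,0,0.243,0,6, 9.8,-1.3,-39.9,0,0.243,0,6, 9.8,-1.3,-39.9,0,0.243,0,6, 9.8,-1.3,-39.9,0,0.243,0,6, 9.8,-1.3,-39.9,0,0.243,0,6, 9.8,-1.3,-39.9,0,0.243,0,6, 9.8,-1.3,-39.9,0,0.243,0,6, 9.8,-1.3,-39.9,0,0.243,0,6, 9.8,-1.3,-39.9,0,0.243,0,6, 9.8,-1.3,-39.9,0,0.243,0,6]'
python3 -m handwheel '[0,0,0,0,0,0,6, 0,0,0,0,0,0,6, 0,0,0,0,0,0,6]'
python3 - <<'E'
from h import *
s=snap('wrist');save(s,'w23.png');st();plan([.4419,-.0051,.06],-102.2)
E
```

```text
t: 30.23
tcp_pos: [0.4387, -0.0028, 0.159]
tool_rot: [0.073, 0.703, -0.703, -0.077]
force: [1.3, 0.8, -0.2]
finger_gap: 0.705
t: 30.48
tcp_pos: [0.4416, -0.0054, 0.1596]
tool_rot: [-0.075, -0.703, 0.703, 0.075]
force: [-0.5, -0.0, -0.8]
finger_gap: 0.701
t 30.53 tcp [ 0.4421 -0.0061  0.1598] jawyaw -102.24 tooly [-0. -0. -1.] F [-0.4 -0.7 -0.1] gap 0.6992 q6 [-0.27  0.44  1.97 -0.    0.74  1.52]
shift cm [ 0.04  9.98 -0.1 ] rot [-0.    -0.001  0.   ] deg 0.0
```

View pics/w23.png

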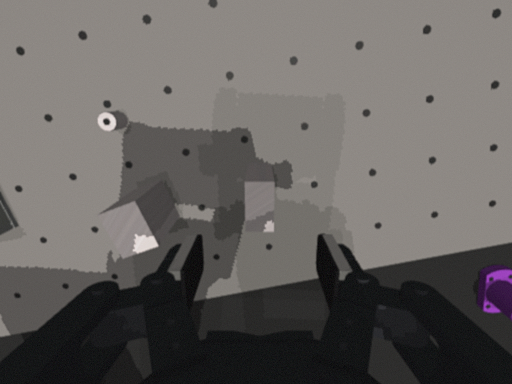

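Thin spacer at (260,205), aligned with the jaws.

```bash
python3 -m handwheel '[0,4,0,0,0,0,6, 0,8,0,0,0,0,6, 0,10,0,0,0,0,6, 0,10,0,0,0,0,6, 0,10,0,0,0,0,6, 0,10,0,0,0,0,1.5, 0,10,0,0,0,0,1.5, 0,10,0,0,0,0,1.5, 0,10,0,0,0,0,1.5, 0,10,0,0,0,0,1.5]' 60
python3 - <<'E'
from h import *
st()
E
python3 -m handwheel '[0,0,0,0,0,0,1.5, 0,0,0,0,0,0,1.5, 0,-3,0,0,0,0,1.5, 0,-7,0,0,0,0,1.5, 0,-10,0,0,0,0,1.5, 0,-10,0,0,0,0,1.5, 0,-10,0,0,0,0,1.5]' 60
python3 - <<'E'
from h import *
s=snap('wrist');save(s,'w24.png');st();plan([.60,.0067,.17],-90)
E
```

```text
t: 31.37
tcp_pos: [0.4427, -0.0058, 0.0619]
tool_rot: [-0.076, -0.703, 0.703, 0.074]
force: [0.2, -1.1, 7.4]
finger_gap: 0.25
t 31.37 tcp [ 0.4427 -0.0058  0.0619] jawyaw -102.2 tooly [ 0.003 -0.001 -1.   ] F [ 0.2 -1.1  7.4] gap 0.25 q6 [-0.27  0.65  2.03 -0.    0.46  1.52]
t: 31.95
tcp_pos: [0.4426, -0.0055, 0.1623]
tool_rot: [-0.077, -0.703, 0.703, 0.073]
force: [-0.4, 0.3, -2.3]
finger_gap: 0.251
t 32.0 tcp [ 0.4414 -0.0052  0.161 ] jawyaw -102.2 tooly [ 0.001 -0.    -1.   ] F [-0.8  0.9 -1.8] gap 0.2482 q6 [-0.27  0.44  1.97  0.    0.74  1.52]
shift cm [-15.25  -0.88  -4.52] rot [-0.    -0.213 -0.001] deg 12.2
```

View pics/w24.png

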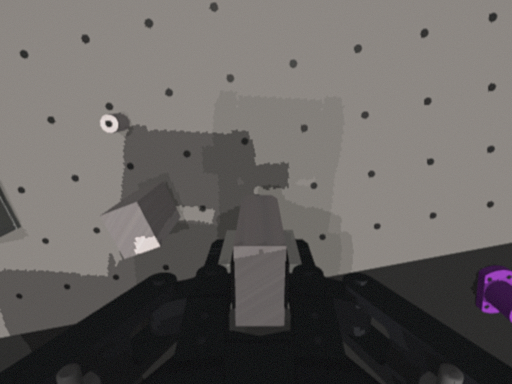

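```bash
python3 -m handwheel '[-15.2,-0.5,-4.5,0,-0.213,0,1.5, -15.2,-0.5,-4.5,0,-0.213,0,1.5, -15.2,-0.5,-4.5,0,-0.213,0,1.5, -15.2,-0.5,-4.5,0,-0.213,0,1.5, -15.2,-0.5,-4.5,0,-0.213,0,1.5, -15.2,-0.5,-4.5,0,-0.213,0,1.5, -15.2,-0.5,-4.5,0,-0.213,0,1.5, -15.2,-0.5,-4.5,0,-0.213,0,1.5]'
python3 - <<'E'
from h import *
s=snap('wrist');save(s,'w25.png');st()
W=cloud(s);x,y,z=W[...,0],W[...,1],W[...,2]
m=(z>.0195)&(z<.025)&(x>.62)&(x<.78)&(abs(y)<.12)
n,l,stt,c=cv2.connectedComponentsWithStats(m.astype(np.uint8))
i=1+np.argmax(stt[1:,4]);k=l==i;P=np.stack([x[k],y[k]],1).astype(np.float32);r=cv2.minAreaRect(P);print('tray',r,np.median(z[k]))
E
```

```text
t: 32.67
tcp_pos: [0.597, 0.0068, 0.1636]
tool_rot: [-0.002, 0.707, -0.707, -0.002]
force: [0.2, -0.1, -2.3]
finger_gap: 0.253
t 32.72 tcp [0.5973 0.0067 0.1642] jawyaw -90.02 tooly [-0.004  0.001 -1.   ] F [-0.6 -0.8 -1.4] gap 0.2473 q6 [-0.18  0.6   1.58 -0.    0.97  1.4 ]
tray ((0.6991660594940186, 0.007899157702922821), (0.07831902801990509, 0.1604645848274231), 2.2547507286071777) 0.02208735517664188
```

View pics/w25.png

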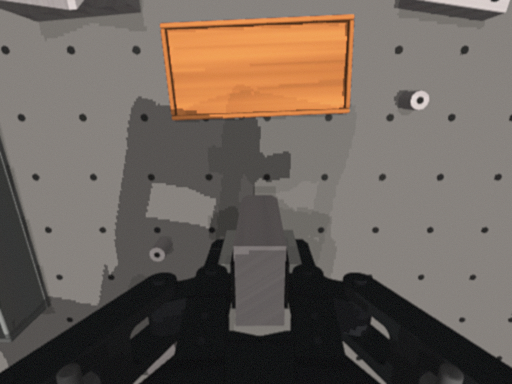

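```bash
python3 - <<'E'
from h import *
plan([.7006,-.032,.13],-87.75)
E
python3 -m handwheel '[-10.4,3,3.9,0,-0.04,0,1.5, -10.4,3,3.9,0,-0.04,0,1.5, -10.4,3,3.9,0,-0.04,0,1.5, -10.4,3,3.9,0,-0.04,0,1.5, -10.4,3,3.9,0,-0.04,0,1.5, -10.4,3,3.9,0,-0.04,0,1.5, -10.4,3,3.9,0,-0.04,0,1.5]'
python3 - <<'E'
from h import *
s=snap('wrist');save(s,'w26.png');st();plan([.7006,-.032,.068],-87.75)
E
```

```text
shift cm [-10.34   3.37   3.86] rot [ 0.001 -0.04   0.004] deg 2.3
t: 33.3
tcp_pos: [0.7018, -0.0319, 0.1355]
tool_rot: [-0.015, 0.707, -0.707, 0.013]
force: [1.4, 0.4, -1.8]
finger_gap: 0.248
t 33.35 tcp [ 0.7021 -0.0319  0.1358] jawyaw -87.7 tooly [-0.001  0.    -1.   ] F [ 1.4  0.1 -0.8] gap 0.2498 q6 [-0.2   0.76  1.31  0.    1.08  1.33]
shift cm [0.14 6.78 0.01] rot [0.    0.001 0.001] deg 0.1
```

View pics/w26.png

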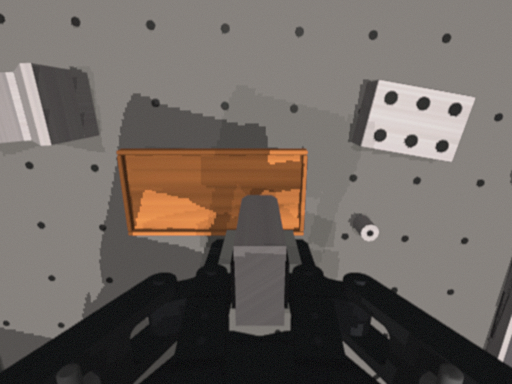

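```bash
python3 -m handwheel '[0.1,3,0,0,0,0,1.5, 0.1,5,0,0,0,0,1.5, 0.1,6.5,0,0,0,0,1.5, 0.1,6.7,0,0,0,0,1.5, 0.1,6.7,0,0,0,0,1.5, 0.1,6.7,0,0,0,0,1.5, 0.1,6.7,0,0,0,0,1.5]'
python3 - <<'E'
from h import *
st()
E
python3 -m handwheel '[0,0.15,0,0,0,0,1.5, 0,0.3,0,0,0,0,1.5, 0,0.3,0,0,0,0,1.5, 0,0.3,0,0,0,0,1.5]'
python3 - <<'E'
from h import *
st()
E
```

```text
t: 33.93
tcp_pos: [0.7036, -0.0327, 0.0699]
tool_rot: [0.013, -0.707, 0.707, -0.015]
force: [-0.2, -0.3, -1.4]
finger_gap: 0.253
t 33.93 tcp [ 0.7036 -0.0327  0.0699] jawyaw -87.71 tooly [ 0.002 -0.    -1.   ] F [-0.2 -0.3 -1.4] gap 0.2527 q6 [-0.2   0.84  1.34  0.    0.96  1.33]
t: 34.27
tcp_pos: [0.7031, -0.0328, 0.066]
tool_rot: [0.014, -0.707, 0.707, -0.014]
force: [-0.4, 0.3, 0.3]
finger_gap: 0.248
t 34.27 tcp [ 0.7031 -0.0328  0.066 ] jawyaw -87.72 tooly [ 0.001 -0.    -1.   ] F [-0.4  0.3  0.3] gap 0.2477 q6 [-0.2   0.85  1.34  0.    0.96  1.33]
```

Contact begins (-1.4 to +0.3 N). I'll release and rise.

```bash
python3 -m handwheel '[0,0.05,0,0,0,0,1.5, 0,0.05,0,0,0,0,1.5, 0,0,0,0,0,0,4, 0,0,0,0,0,0,4, 0,0,0,0,0,0,4, 0,-3,0,0,0,0,4, 0,-7,0,0,0,0,4, 0,-10,0,0,0,0,4, 0,-10,0,0,0,0,4]'
python3 - <<'E'
from h import *
s=snap('wrist');save(s,'w27.png');st();plan([.4446,.0982,.16],-81.6)
E
```

```text
t: 35.02
tcp_pos: [0.7072, -0.0334, 0.1731]
tool_rot: [0.009, -0.706, 0.708, -0.019]
force: [1.6, 0.4, 1.6]
finger_gap: 0.469
t 35.07 tcp [ 0.7055 -0.0332  0.17  ] jawyaw -87.71 tooly [ 0.009 -0.002 -1.   ] F [-0.1  0.   0.1] gap 0.4653 q6 [-0.2   0.72  1.28  0.    1.13  1.33]
shift cm [ 25.56   0.74 -14.17] rot [-0.003 -0.107 -0.009] deg 6.1
```

View pics/w27.png

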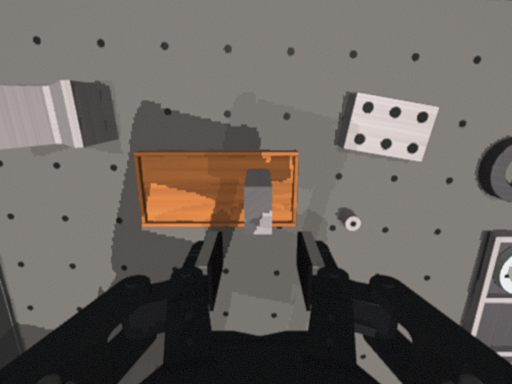

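Spacer stands in the tray at (258,195). Now the thick spacer.

```bash
python3 -m handwheel '[25.5,0.7,-14.1,0,-0.107,0,6.5, 25.5,0.7,-14.1,0,-0.107,0,6.5, 25.5,0.7,-14.1,0,-0.107,0,6.5, 25.5,0.7,-14.1,0,-0.107,0,6.5, 25.5,0.7,-14.1,0,-0.107,0,6.5, 25.5,0.7,-14.1,0,-0.107,0,6.5, 25.5,0.7,-14.1,0,-0.107,0,6.5, 25.5,0.7,-14.1,0,-0.107,0,6.5, 25.5,0.7,-14.1,0,-0.107,0,6.5, 25.5,0.7,-14.1,0,-0.107,0,6.5]'
python3 -m handwheel '[0,0,0,0,0,0,6.5, 0,0,0,0,0,0,6.5]'
python3 - <<'E'
from h import *
s=snap('wrist');save(s,'w28.png');st();plan([.4446,.0982,.06],-81.6)
E
```

```text
t: 35.9
tcp_pos: [0.4427, 0.0982, 0.158]
tool_rot: [0.052, -0.705, 0.705, -0.052]
force: [0.5, 0.1, -0.0]
finger_gap: 0.765
t: 36.07
tcp_pos: [0.444, 0.0975, 0.1583]
tool_rot: [0.051, -0.705, 0.705, -0.052]
force: [-0.1, 0.3, -0.2]
finger_gap: 0.762
t 36.12 tcp [0.4437 0.0975 0.1583] jawyaw -81.65 tooly [ 0.001 -0.    -1.   ] F [-0.3 -0.5 -0.4] gap 0.7638 q6 [-0.03  0.45  1.94 -0.    0.75  1.39]
shift cm [-0.09  9.83 -0.05] rot [-0.    -0.001 -0.001] deg 0.1
```

View pics/w28.png

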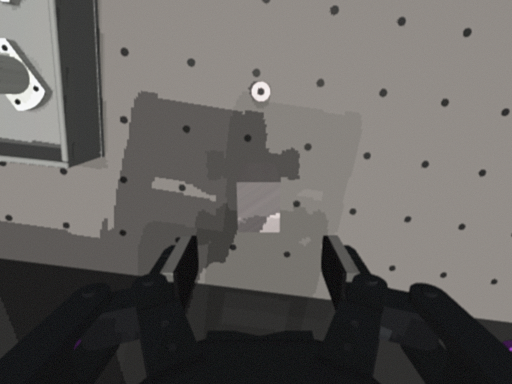

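Aligned, with the spacer top at (258,207).

```bash
python3 -m handwheel '[-0.1,4,0,0,0,0,6.5, -0.1,8,0,0,0,0,6.5, -0.1,9.8,0,0,0,0,6.5, -0.1,9.8,0,0,0,0,6.5, -0.1,9.8,0,0,0,0,6.5, -0.1,9.8,0,0,0,0,2.5, -0.1,9.8,0,0,0,0,2.5, -0.1,9.8,0,0,0,0,2.5, -0.1,9.8,0,0,0,0,2.5, -0.1,9.8,0,0,0,0,2.5]' 60
python3 - <<'E'
from h import *
st()
E
python3 -m handwheel '[0,0,0,0,0,0,2.5, 0,0,0,0,0,0,2.5, 0,-3,0,0,0,0,2.5, 0,-7,0,0,0,0,2.5, 0,-10,0,0,0,0,2.5, 0,-10,0,0,0,0,2.5, 0,-10,0,0,0,0,2.5]' 60
python3 - <<'E'
from h import *
s=snap('wrist');save(s,'w29.png');st();plan([.6974,.048,.14],-87.75)
E
```

```text
t: 36.95
tcp_pos: [0.4444, 0.0982, 0.062]
tool_rot: [0.051, -0.705, 0.705, -0.053]
force: [-0.2, -0.7, 7.2]
finger_gap: 0.366
t 36.95 tcp [0.4444 0.0982 0.062 ] jawyaw -81.58 tooly [ 0.004 -0.    -1.   ] F [-0.2 -0.7  7.2] gap 0.366 q6 [-0.03  0.65  2.   -0.    0.48  1.4 ]
t: 37.53
tcp_pos: [0.4442, 0.0983, 0.1623]
tool_rot: [0.05, -0.705, 0.705, -0.054]
force: [-0.4, -0.1, -2.1]
finger_gap: 0.37
t 37.58 tcp [0.443  0.0983 0.161 ] jawyaw -81.58 tooly [ 0.001 -0.    -1.   ] F [-0.7  0.6 -3.4] gap 0.3719 q6 [-0.03  0.45  1.94  0.    0.75  1.4 ]
shift cm [-24.43   2.13   8.7 ] rot [-0.     0.108 -0.001] deg 6.2
```

View pics/w29.png

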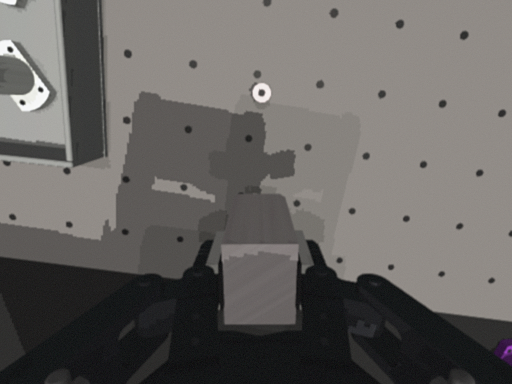

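```bash
python3 -m handwheel '[-24.4,0.5,8.7,0,0.108,0,2.5, -24.4,0.5,8.7,0,0.108,0,2.5, -24.4,0.5,8.7,0,0.108,0,2.5, -24.4,0.5,8.7,0,0.108,0,2.5, -24.4,0.5,8.7,0,0.108,0,2.5, -24.4,0.5,8.7,0,0.108,0,2.5, -24.4,0.5,8.7,0,0.108,0,2.5, -24.4,0.5,8.7,0,0.108,0,2.5, -24.4,0.5,8.7,0,0.108,0,2.5, -24.4,0.5,8.7,0,0.108,0,2.5]'
python3 -m handwheel '[0,0,0,0,0,0,2.5, 0,0,0,0,0,0,2.5]'
python3 - <<'E'
from h import *
s=snap('wrist');save(s,'w30.png');st();plan([.6985,.048,.070],-87.75)
E
```

```text
t: 38.42
tcp_pos: [0.6945, 0.0484, 0.1528]
tool_rot: [-0.016, 0.707, -0.707, 0.011]
force: [-0.3, -0.2, -2.8]
finger_gap: 0.366
t: 38.58
tcp_pos: [0.6958, 0.0484, 0.155]
tool_rot: [-0.015, 0.707, -0.707, 0.013]
force: [0.2, 0.0, -2.7]
finger_gap: 0.362
t 38.63 tcp [0.6962 0.0484 0.1554] jawyaw -87.74 tooly [-0.001  0.    -1.   ] F [ 0.4 -0.2 -2.8] gap 0.3684 q6 [-0.09  0.73  1.31 -0.    1.1   1.44]
shift cm [-0.24  8.54  0.05] rot [0.    0.    0.001] deg 0.1
```

View pics/w30.png

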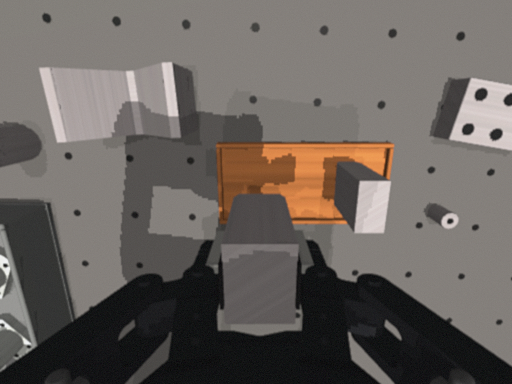

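```bash
python3 -m handwheel '[-0.2,3,0,0,0,0,2.5, -0.2,6,0,0,0,0,2.5, -0.2,8,0,0,0,0,2.5, -0.2,8.5,0,0,0,0,2.5, -0.2,8.6,0,0,0,0,2.5, -0.2,8.6,0,0,0,0,2.5, -0.2,8.6,0,0,0,0,2.5, -0.2,8.6,0,0,0,0,2.5]'
python3 - <<'E'
from h import *
st()
E
python3 -m handwheel '[0,0.15,0,0,0,0,2.5, 0,0.3,0,0,0,0,2.5, 0,0.3,0,0,0,0,2.5, 0,0.3,0,0,0,0,2.5]'
python3 - <<'E'
from h import *
st()
E
```

```text
t: 39.3
tcp_pos: [0.7008, 0.0479, 0.0716]
tool_rot: [0.012, -0.707, 0.707, -0.015]
force: [0.5, -0.7, -2.1]
finger_gap: 0.368
t 39.3 tcp [0.7008 0.0479 0.0716] jawyaw -87.77 tooly [ 0.004 -0.    -1.   ] F [ 0.5 -0.7 -2.1] gap 0.3685 q6 [-0.09  0.84  1.34  0.    0.96  1.44]
t: 39.63
tcp_pos: [0.6993, 0.0479, 0.0666]
tool_rot: [-0.014, 0.707, -0.707, 0.014]
force: [-0.2, 1.3, -2.7]
finger_gap: 0.365
t 39.63 tcp [0.6993 0.0479 0.0666] jawyaw -87.78 tooly [ 0.  0. -1.] F [-0.2  1.3 -2.7] gap 0.3648 q6 [-0.09  0.84  1.35  0.    0.95  1.44]
```

```bash
python3 -m handwheel '[0,0.1,0,0,0,0,2.5, 0,0.1,0,0,0,0,2.5, 0,0.1,0,0,0,0,2.5, 0,0.1,0,0,0,0,2.5]'
python3 - <<'E'
from h import *
st()
E
python3 -m handwheel '[0,0,0,0,0,0,5, 0,0,0,0,0,0,5, 0,0,0,0,0,0,5, 0,-3,0,0,0,0,5, 0,-7,0,0,0,0,5, 0,-11,0,0,0,0,5, 0,-14,0,0,0,0,5, 0,-14,0,0,0,0,5]'
python3 - <<'E'
from h import *
s=snap('wrist');save(s,'w31.png');st();plan([.466,0,.35],-90)
E
```

```text
t: 39.97
tcp_pos: [0.6995, 0.0479, 0.0661]
tool_rot: [0.014, -0.707, 0.707, -0.014]
force: [-1.4, 0.8, 3.3]
finger_gap: 0.368
t 39.97 tcp [0.6995 0.0479 0.0661] jawyaw -87.78 tooly [ 0. -0. -1.] F [-1.4  0.8  3.3] gap 0.3683 q6 [-0.09  0.84  1.35 -0.    0.95  1.44]
t: 40.63
tcp_pos: [0.7042, 0.0476, 0.2141]
tool_rot: [0.008, -0.706, 0.708, -0.019]
force: [0.5, -0.3, 1.1]
finger_gap: 0.583
t 40.68 tcp [0.7024 0.0478 0.2106] jawyaw -87.77 tooly [ 0.011 -0.001 -1.   ] F [-0.  -0.5 -0.4] gap 0.5852 q6 [-0.09  0.67  1.26  0.    1.2   1.44]
shift cm [ 23.66 -14.18   3.87] rot [-0.001  0.039 -0.01 ] deg 2.3
```

View pics/w31.png

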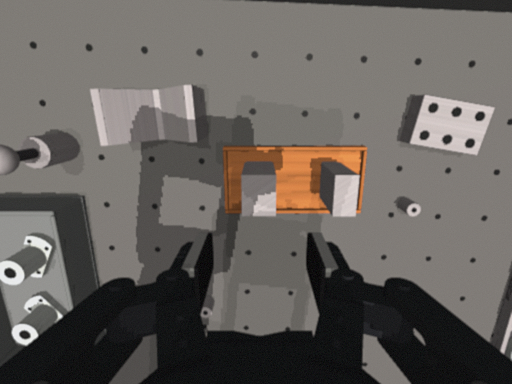

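Both spacers stand in the tray, at (259,190) and (340,190). Now a final overview from a retracted pose.

```bash
python3 -m handwheel '[23,-14,17,0,0,0,8, 23,-14,17,0,0,0,8, 23,-14,17,0,0,0,8, 23,-14,17,0,0,0,8, 23,-14,17,0,0,0,8, 23,-14,17,0,0,0,8, 23,-14,17,0,0,0,8, 23,-14,17,0,0,0,8, 23,-14,17,0,0,0,8, 23,-14,17,0,0,0,8]'
python3 -m handwheel '[0,0,0,0,0,0,8, 0,0,0,0,0,0,8]'
python3 - <<'E'
from h import *
s=snap('wrist');save(s,'w32.png');st()
W=cloud(s);x,y,z=W[...,0],W[...,1],W[...,2]
def comp(lo,hi,reg,nm,mn=30):
    m=(z>lo)&(z<hi)&reg
    n,l,stt,c=cv2.connectedComponentsWithStats(m.astype(np.uint8))
    for i in range(1,n):
        if stt[i,4]>mn:
            k=l==i; P=np.stack([x[k],y[k]],1).astype(np.float32);r=cv2.minAreaRect(P);print(nm,'px',c[i].round(),np.round(r[0],4),np.round(r[1],4),round(r[2],1),np.median(z[k]).round(4))
comp(.057,.069,(x>.4)&(x<.7)&(y<-.25)&(y>-.37),'hub')
comp(.074,.09,(x>.4)&(y<-.37)&(y>-.45),'lock')
comp(.022,.031,(y<-.26)&(y>-.385)&(x>.4)&(x<.7),'ribs')
s=snap('scene');save(s,'s32.png');s=snap('top');save(s,'t32.png')
E
```

```text
t: 41.52
tcp_pos: [0.4755, -0.1314, 0.3451]
tool_rot: [-0.013, 0.707, -0.707, 0.013]
force: [-0.1, -0.4, -0.1]
finger_gap: 0.938
t: 41.68
tcp_pos: [0.4764, -0.13, 0.344]
tool_rot: [-0.015, 0.708, -0.706, 0.013]
force: [-0.2, -0.3, 0.1]
finger_gap: 0.939
t 41.73 tcp [ 0.4765 -0.1299  0.3441] jawyaw -87.69 tooly [-0.002  0.002 -1.   ] F [ 0.8  0.5 -0.5] gap 0.9375 q6 [-0.49  0.24  1.62  0.    1.28  1.04]
hub px [414.  50.] [ 0.6232 -0.3228] [0.03   0.0298] 52.3 0.0634
hub px [398. 162.] [ 0.4768 -0.3285] [0.0298 0.0294] 39.4 0.0633
lock px [470. 110.] [ 0.5517 -0.4011] [0.0391 0.0294] 1.7 0.0803
ribs px [396.  99.] [ 0.55   -0.3249] [0.2281 0.0822] 1.9 0.0262
ribs px [396.  56.] [ 0.6221 -0.3203] [0.0554 0.0502] 22.8 0.0283
ribs px [384. 156.] [ 0.478 -0.326] [0.0506 0.0554] 69.6 0.0283
```

View pics/w32.png

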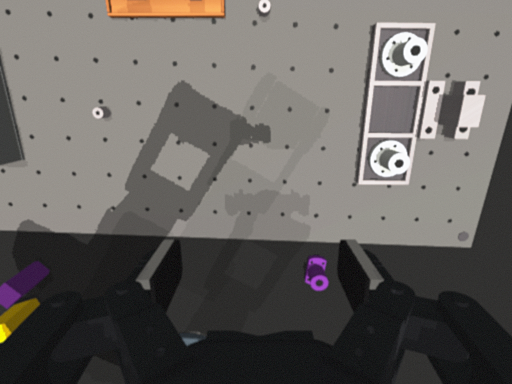

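View pics/s32.png

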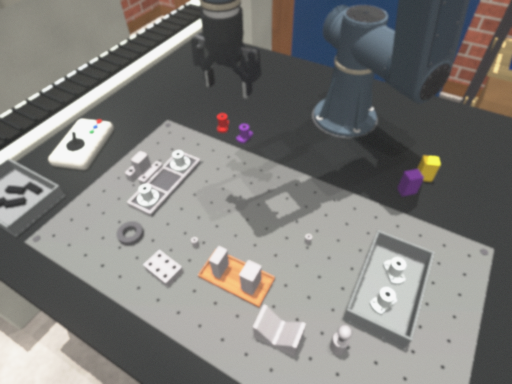

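View pics/t32.png

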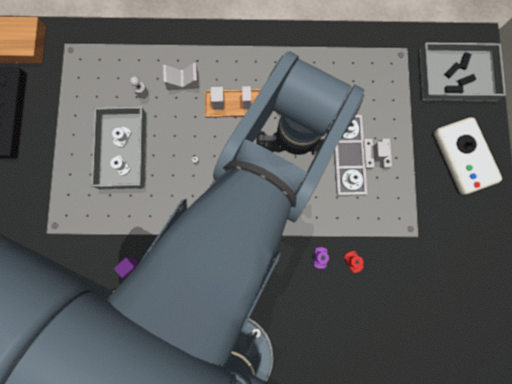

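```bash
python3 -c "
from station import manip
print(manip.sign_off())"
```

```text
the job is handed in; nothing more can be done
None
```

The job is done and handed in at about 42 s on the robot's clock; the hand-in reported no verdict.

- **Hubs:** Four were present. The two sound ones stand upright in bay1 and bay3. Their tops read 63 mm above the table, which is what a hub on the bay floor should give. The two broken ones stand in the reject bin.
- **Locking spacer:** The gap measured 29.2 mm, so I used the 27 mm spacer. It went in without resistance and pressed onto the plate with about 13 N. Afterwards its top read 80 mm, and it sat within about 1 mm of the gap's centre.
- **Other spacers:** The 22 mm and 32 mm spacers stand upright in the wooden tray. The gripper opening agreed with the camera for all three thicknesses, to within about 1 mm.
- **Last checks:** The final overview pictures show everything still in place, and the loose equipment and coloured look-alikes appear undisturbed. I saw no hub knocked aside. Nothing failed. The one odd reading was the 30 mm bosses, which the gripper showed as about 28.4 mm; this did not affect the job.

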